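# Set out a consolidation test station

## Robot

A 6-joint arm with a two-finger parallel gripper is mounted at the origin on the work surface. World frame = base frame: x ahead of the robot, y to its left, z up, the work surface at z = 0. Lengths are in m, angles in rad, forces in N, time in s.
With the tool pointing down it reaches from about 0.275 to 0.725 m from the base axis. Payload 5.6 kg.
Tool frame: the origin (TCP) lies midway between the tips of the shut fingers; the grasp point (between the pads) lies behind it (arm.grip_depth is the z of the grasp point in the tool frame, in m); z points along the fingers, y is the direction in which the jaws open and shut (so a half turn about z gives the same grasp; the last joint's range is limited). The gripper opens to 85 mm and grips with 20 to 120 N. Pads are 22 mm wide; open, the fingers measure 114 mm over their backs; the gripper's body (76 mm by 85 mm) begins 54 mm behind the grasp point. The pads swing forward as they close: fully open they stand 13 mm farther back than shut.
Start: joints at [-0.958, 0.255, 0.108, 0, -1.424, -0.285], TCP at [0.177, -0.521, 0.231] pointing down, gripper open.
Joint ranges: [-2.95, 2.95], [-1.21, 1.97], [-1.09, 1.5], [-2.87, 1.71], [-2.94, -0.07], [-3.05, 3.05]. Speed limits (rad/s): [2.57, 2.57, 3.14, 3.14, 3.14, 3.14].

## Interface

Orientations are given as a unit quaternion [w, x, y, z].
In Python, from plant import arm gives the robot as it stands. The module is installed in compiled form; this text tells all that it offers.
- The arm moves only by the shell command python3 -m handwheel 'ROWS' [OPENING]. ROWS is JSON, a list that holds one entry, the list of rows, each a list of 4 numbers: the shift along the tool's x, y, z in units of 30 mm (1.0 is 30 mm), then the turn about the tool's z in units of 5 degrees (1.0 is 5 degrees). In form: [[[dx, dy, dz, spin], ...]]. A call has 1 to 5 rows; each row is the pose to reach, as a shift and turn from the pose measured when the call began, along the tool's axes at that moment; what a row does not reach only later rows make up. A row lasts 1/10 s, in which the tool goes at most 50 mm and 8.59 degrees, less where a joint would pass 70% of its speed; a pose out of reach is approached as far as the arm can. A call with a gripper value outside its range is refused whole. OPENING is the closure in counts, from 0 (fully open) to 255 (shut), set as the call begins (- or left out, the last holds). The fingers move at their own pace and stop on an object; the grip force is fixed at half the most. Time passes only in rows, so rows that repeat a pose let the fingers close. It gives the time, the measured TCP pose, the force and the opening at its end, in the units of the state.
- arm.get_state(): the state, without advancing time (a new reading comes with each control period).
- arm.get_image(name): name is "side" or "top" or "wrist"; returns (picture, depth): 480x640x3 uint8, red, green, blue; 480x640 float32, m along the optical axis (not along the pixel's ray), 0 where there is no reading.
- arm.camera_info(name): a dict with "fx", "fy", "cx", "cy" (pixels), "rvec" (rotation vector, rad) and "tvec" (3), from world to camera coordinates, as OpenCV has them. Camera axes: x right, y down, z forward; pixel columns grow to the right and rows downward; lengths in m; the calibration is good to about 2 mm. A picture is of the moment at which its call begins: read the wrist's pose just before it. camera_info takes no time and is no camera call; for the wrist camera it gives the pose at the moment of the call.
- arm.hand_in(): hands the job in, once; it reports no verdict.
The state is a dict: "clock": time; "q": joint angles; "joint_velocities": joint speeds; "joint_efforts": joint torques, N m; "ee_pos": TCP position; "ee_rot": TCP orientation; "contact_force": force on the tool from outside, world axes, zero at the start; "wrist_torque": the same for the moment, N m; "width": finger opening in m.
Only numpy, scipy, OpenCV 4.12 (cv2) and the standard library are available. Lean on these libraries where they do the work, as an engineer would, in place of code of your own. Each camera call takes 0.05 s, during which the arm holds its last target.

## Task

Set out this soil-test station: put the porous stone disc centred on the brass seat of the cell with the loading cap, knob up, centred on top of the stone, and put the steel specimen ring in the middle of the balance pan. Stand the large slotted weight on the bench half-way between the centre of the cell and the centre of the balance pan, and the small slotted weight directly behind the large one (on its side away from the robot, straight along the robot's forward direction) with a gap of about 25 mm. Do not knock over or shift the tin or the jar.

Things in the scene. Friction and masses are not known exactly. Their poses are not given: they have to be found in the camera images.
- disc_c (a point): Porous stone: plain buff (pale sandy) stone disc, 56 diameter, 18 high, lying flat on the bench at the start. Point: its centre, 9 above its underside; z is its axis.
- cap_c (a point): Loading cap: aluminium disc 50 diameter, 12 thick, with a round knob 24 diameter, 24 tall in the middle of its top; 36 high in all, standing knob up. Point: on the axis, 18 above its underside (6 above the foot of the knob); z points up through the knob. Take it by the knob.
- ring_c (a point): Specimen ring: open steel ring, 60 outer and 50 inner diameter, 24 high, lying flat with its hole upward. Point: its centre, 12 above its underside.
- big_weight_c (a point): Large slotted weight: dark steel cylinder, 52 diameter, 34 high, 0.5 kg, a dark radial slot mark on top. Point: its centre, 17 above its underside.
- small_weight_c (a point): Small slotted weight: dark steel cylinder, 38 diameter, 24 high, 0.2 kg, the same slot mark. Point: its centre, 12 above its underside.
- cell_seat (a point): Consolidation cell, fixed: a clear round dish 120 diameter with a 20 high rim and, in its middle, a round flat brass seat 76 diameter. Point: centre of the seat's top face, 26 above the bench, on the axis of the cell.
- balance_pan (a point): Electronic balance, fixed: white case 145 deep, 130 wide, 44 high (display side towards the robot, turned by up to 0.25 rad) with a round steel pan of 96 diameter above it. Point: centre of the pan's top face, 58 above the bench. The case reaches 80 from the pan's axis to the front, 65 to the back and to either side. The cell and the balance stand at the left and right, either way round.
- mat_c (a point): Thin pale green bench sheet, 250 deep, 700 wide, fixed, without noticeable thickness, on which the cell and the balance stand near its two ends. Point: the middle of the sheet, at bench height, which is also the mid-point between cell and pan to within 5; x points to the edge away from the robot (turned from the robot's x by up to 0.07 rad), y to its left end.
- tin_c (a point): Bystander: small round lidded aluminium tin, 37 diameter, 30 high, standing loose. Point: half-way up. Leave it alone.
- jar_c (a point): Bystander: small amber jar with a black cap, 34 diameter, 45 high, standing loose. Point: half-way up. Leave it alone.
Not all that is in view belongs to the job. What is shaped like the part that bears cap_c but pink or purple is not meant.

How it is judged:
At the end, for the whole second after the job is handed in: At rest and upright: stone within 10 mm of the seat centre, cap on it within 10 mm, ring within 15 mm of the pan centre, large weight within 25 mm of the mid-point of cell and pan, small weight behind it (50 to 95 mm between centres, 40 mm or more beyond the mid-point, within 35 mm sideways) (horizontal distance between disc_c and cell_seat below 0.01 m and height (world z) of disc_c between 0.031 and 0.039 m and angle between each of disc_c, cap_c, ring_c, big_weight_c, small_weight_c's own z axis and vertical below 0.1 rad and horizontal distance between cap_c and disc_c below 0.01 m and height (world z) of cap_c between 0.058 and 0.066 m and horizontal distance between ring_c and balance_pan below 0.015 m and height (world z) of ring_c between 0.066 and 0.074 m and height (world z) of big_weight_c between 0.013 and 0.021 m and horizontal distance between big_weight_c and mat_c below 0.025 m and height (world z) of small_weight_c between 0.008 and 0.016 m and horizontal distance between small_weight_c and big_weight_c between 0.05 and 0.095 m and x of small_weight_c in the frame of mat_c above 0.04 m and y of small_weight_c in the frame of mat_c between -0.035 and 0.035 m and linear speed of each of disc, cap, ring, big_weight, small_weight below 0.01 m/s); the robot touches nothing.
It fails at once if the tin is shifted by more than 25 mm or knocked over (distance of tin_c from where it was at the start of the episode above 0.025 m or angle between tin_c's own z axis and vertical above 0.5 rad).
It fails at once if the jar is shifted by more than 25 mm or knocked over (distance of jar_c from where it was at the start of the episode above 0.025 m or angle between jar_c's own z axis and vertical above 0.5 rad).
It also fails if it takes over 128 s, if anything falls off the work surface, if the arm or the gripper's body presses on something with over 40 N, if the wrist force passes 120 N, or if a joint passes its speed limit or range.

## Working session

There is one attempt and no reset: what is moved stays moved. The work goes in short steps, Python scripts to look and compute and a shell command to move; the robot and the scene stay as the last step left them, time stands still between calls to the robot, and variables do not carry over. Pictures are saved under pics/ and viewed, and the job is handed in when it is done.

```bash
mkdir -p pics; ls; python3 - <<'E'
from plant import arm
import cv2
print(arm.get_state()); print(arm.grip_depth)
for n in ("top","side","wrist"):
    i=arm.camera_info(n); print(n,i)
    p,d=arm.get_image(n)
    cv2.imwrite(f"pics/{n}0.png",p[:,:,::-1])
    import numpy as np; np.save(f"pics/{n}0.npy",d)
E
```

```text
pics
{'clock': 0.0, 'q': array([-9.58435198e-01,  2.55729770e-01,  1.06984907e-01, -4.60657072e-04,
       -1.42385846e+00, -2.84581176e-01]), 'joint_velocities': array([-1.74123606e-03, -5.95691581e-06,  1.46587567e-03,  2.90053694e-04,
       -2.25175100e-04,  7.82415374e-04]), 'joint_efforts': array([-2.54399220e-04, -3.86628878e+01,  2.37949544e+01,  5.36525577e+00,
       -6.03596694e-03,  5.30852128e-05]), 'ee_pos': array([ 0.17695296, -0.52023968,  0.23039924]), 'ee_rot': array([-1.86459304e-04, -1.63123738e-01,  9.86605178e-01,  9.12931523e-04]), 'contact_force': array([ 0.67878084,  0.31087852, -0.05801639]), 'wrist_torque': array([-0.04950342,  0.01814648,  0.00620211]), 'width': 0.08528159508438593}
-0.0187
top {'fx': 599.2641442761582, 'fy': 599.2641442761582, 'cx': 320.68664741879525, 'cy': 234.7608007002837, 'rvec': array([ 2.18414467, -2.12274895,  0.1678684 ]), 'tvec': array([-0.05521656,  0.48052085,  0.99679054])}
side {'fx': 610.7990818658612, 'fy': 610.7990818658612, 'cx': 312.2509540843217, 'cy': 239.77554407800022, 'rvec': array([ 2.12297205e+00, -5.99120517e-02, -1.00539678e-03]), 'tvec': array([-0.46961033,  0.05737412,  1.15468557])}
wrist {'fx': 409.795037584077, 'fy': 409.795037584077, 'cx': 314.6757756447123, 'cy': 239.5937061830536, 'rvec': array([-1.71152293, -2.38602928, -0.37903041]), 'tvec': array([ 0.55034878, -0.04100727,  0.38034582])}
```

View pics/top0.png

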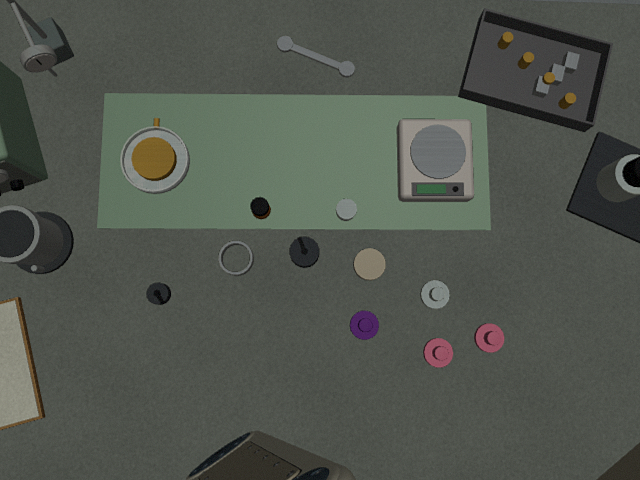

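View pics/side0.png

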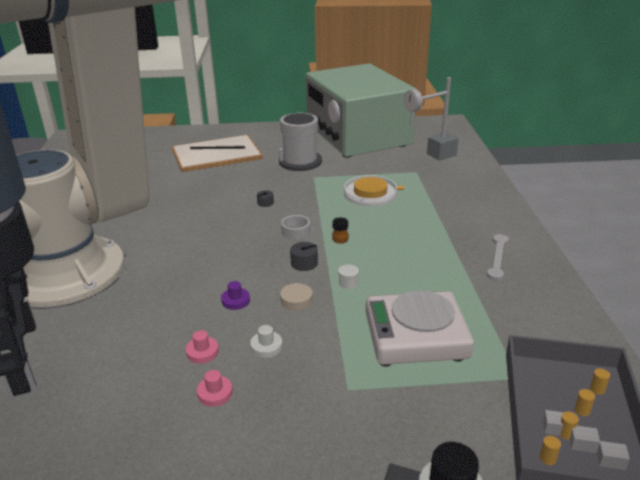

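View pics/wrist0.png

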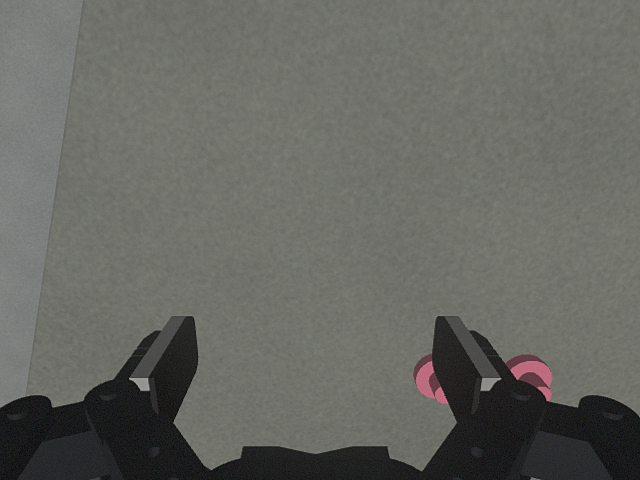

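Top picture:
- **Cap:** aluminium at (435,294). Lookalikes are purple (364,325) and pink (438,353) and (490,338), which I reject by colour, and the tin (346,209), which has no flange.
- **Stone:** buff disc at (370,264). The brass seat at (155,159) is the only other disc of that sort.
- **Ring:** (236,258).
- **Weights:** large (304,252), small (158,293). The jar's black cap at (260,208) could be taken for one.
- **Cell and balance:** cell at left (155,159), balance pan at right (438,151).

Next I measure them and check with a crop.

```bash
cat > h.py <<'E'
import cv2, numpy as np
from plant import arm
def cam(name):
    i=arm.camera_info(name); K=np.array([[i['fx'],0,i['cx']],[0,i['fy'],i['cy']],[0,0,1.]])
    R,_=cv2.Rodrigues(np.array(i['rvec'])); return K,R,np.array(i['tvec'])
def plane(c,uv,z):
    K,R,t=c; d=R.T@np.linalg.inv(K)@np.array([uv[0],uv[1],1.]); o=-R.T@t
    return o+d*(z-o[2])/d[2]
def proj(c,P):
    K,R,t=c; p=K@(R@np.array(P)+t); return p[:2]/p[2]
def contour_circle(mask,c,z,seed=None):
    """largest contour -> points on plane z -> centre and diameter (min enclosing circle)"""
    cs,_=cv2.findContours(mask.astype(np.uint8),cv2.RETR_EXTERNAL,cv2.CHAIN_APPROX_NONE)
    k=max(cs,key=cv2.contourArea)
    P=np.array([plane(c,p[0],z)[:2] for p in k],np.float32)
    (x,y),r=cv2.minEnclosingCircle((P*1000).astype(np.float32)); 
    e=cv2.fitEllipse((P*1000).astype(np.float32))
    return (x/1000,y/1000,2*r/1000),(e[0][0]/1000,e[0][1]/1000,e[1][0]/1000,e[1][1]/1000)
E
python3 - <<'E'
from h import *
p=cv2.imread("pics/top0.png"); d=np.load("pics/top0.npy"); c=cam("top")
hsv=cv2.cvtColor(p,cv2.COLOR_BGR2HSV)
for n,u in dict(stone=(370,264),cap=(435,294),capfl=(427,300),ring=(222,258),big=(304,252),small=(158,293),seat=(155,159),pan=(438,151),tin=(346,209),jar=(260,208),bench=(300,330),mat=(300,160)).items():
    print(n,hsv[u[1],u[0]],p[u[1],u[0]],end=' ')
    K,R,t=c; z=d[u[1],u[0]]; P=R.T@(np.linalg.inv(K)@[u[0],u[1],1]*z-t); print(np.round(P,3))
crop=p[180:370,130:520]; cv2.imwrite("pics/crop0.png",cv2.resize(crop,(780,380),interpolation=cv2.INTER_CUBIC))
E
```

```text
stone [ 21  46 133] [109 126 133] [ 0.435 -0.128  0.022]
cap [ 77  17 134] [130 134 125] [ 0.386 -0.239  0.035]
capfl [ 77  17 138] [134 138 129] [ 0.376 -0.229  0.013]
ring [120   6  42] [42 41 41] [0.44  0.13  0.007]
big [120  22  23] [23 21 21] [ 0.451 -0.014  0.038]
small [105 102   5] [5 4 3] [0.375 0.232 0.029]
seat [ 21 176 119] [ 37  95 119] [0.611 0.255 0.019]
pan [ 90   7 109] [109 109 106] [ 0.63  -0.239  0.058]
tin [ 81  13 135] [133 135 128] [ 0.529 -0.084  0.033]
jar [23 51 20] [16 19 20] [0.523 0.064 0.047]
bench [40 18 83] [77 83 81] [ 0.319 -0.01  -0.003]
mat [ 62  39 125] [107 125 106] [ 0.622 -0.001  0.003]
```

View pics/crop0.png

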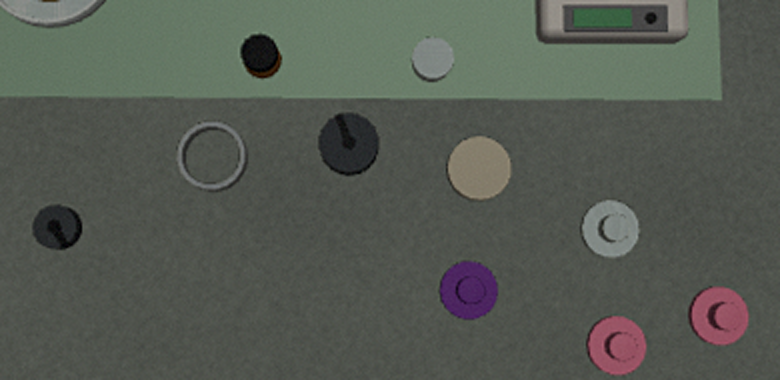

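```bash
python3 - <<'E'
from h import *
p=cv2.imread("pics/top0.png"); c=cam("top")
hsv=cv2.cvtColor(p,cv2.COLOR_BGR2HSV); H,S,V=cv2.split(hsv); 
def roi(u,r):
    m=np.zeros(V.shape,np.uint8); cv2.circle(m,u,r,255,-1); return m>0
T=dict(stone=((370,264),26,(S>35)&(H<30),.018),
 cap=((435,294),22,(V>100),.012),
 ring=((236,258),26,(V>105),.024),
 big=((304,252),24,(V<60),.034),
 small=((158,293),20,(V<60),.024),
 seat=((155,159),30,(S>120)&(H<30),.026),
 pan=((438,151),33,(V<122),.058),
 tin=((346,209),18,(S<25)&(V>100),.030),
 jar=((260,208),17,(V<60),.045))
for n,(u,r,m,z) in T.items():
    mm=m&roi(u,r)
    mm=cv2.morphologyEx(mm.astype(np.uint8),cv2.MORPH_OPEN,np.ones((2,2)))
    a,b=contour_circle(mm,c,z); print(n,np.round(a,4),np.round(b,4))
# mat corners
m=((H>45)&(H<75)&(S>28)).astype(np.uint8); m=cv2.morphologyEx(m,cv2.MORPH_OPEN,np.ones((5,5)))
cs,_=cv2.findContours(m,cv2.RETR_EXTERNAL,cv2.CHAIN_APPROX_NONE)
k=max(cs,key=cv2.contourArea); print(cv2.contourArea(k))
P=np.array([plane(c,q[0],0)[:2]*1000 for q in k],np.float32); print(cv2.minAreaRect(P))
E
```

```text
stone [ 0.4341 -0.1291  0.0562] [ 0.4342 -0.1293  0.0542  0.0549]
cap [ 0.385  -0.2453  0.0499] [ 0.3854 -0.2452  0.0478  0.0481]
ring [0.4437 0.1096 0.0547] [0.4383 0.1035 0.0541 0.0555]
big [ 0.4504 -0.0151  0.0542] [ 0.4502 -0.0153  0.0502  0.0527]
small [0.3722 0.2312 0.0421] [0.3727 0.231  0.0365 0.0413]
seat [0.6082 0.2543 0.0799] [0.6083 0.2542 0.0734 0.0788]
pan [ 0.628  -0.2398  0.097 ] [ 0.6279 -0.2399  0.0939  0.0956]
tin [ 0.5287 -0.0863  0.0361] [ 0.5285 -0.0861  0.0346  0.0347]
jar [0.522  0.0626 0.0384] [0.5225 0.0625 0.0294 0.0378]
51646.5
((621.54443359375, 8.315643310546875), (251.24757385253906, 702.1866455078125), 1.4300920963287354)
```

```bash
cat >> h.py <<'E'
from scipy.spatial.transform import Rotation as Ro
def go(x,y,z,yaw=None):
    """print shift and spin rows units to reach (x,y,z); yaw = angle of jaw axis from world y (rad)"""
    s=arm.get_state(); q=s['ee_rot']; R=Ro.from_quat([q[1],q[2],q[3],q[0]]).as_matrix()
    d=R.T@(np.array([x,y,z])-s['ee_pos'])/0.03
    ty=R[:,1]; cur=np.arctan2(-ty[0],ty[1]); sp=0
    if yaw is not None:
        e=(cur-yaw+np.pi/2)%np.pi-np.pi/2   # spin about tool z (down): + reduces world yaw
        sp=np.degrees(e)/5
    print("pos",np.round(s['ee_pos'],4),"jaw yaw",round(cur,3),"tilt",np.round(R[:,2],3),"w",round(s['width'],4),"F",np.round(s['contact_force'],1),"t",s['clock'])
    print("row",np.round(d,2),"spin",round(sp,2))
E
python3 - <<'E'
from h import *
p=cv2.imread("pics/top0.png"); c=cam("top")
g=cv2.cvtColor(p,cv2.COLOR_BGR2GRAY)
print(g[258,212:262])
x0,y0=206,228; G=cv2.resize(g[y0:y0+60,x0:x0+60],None,fx=8,fy=8,interpolation=cv2.INTER_CUBIC)
h=cv2.HoughCircles(G,cv2.HOUGH_GRADIENT,2,40,param1=80,param2=30,minRadius=110,maxRadius=160)
for X,Y,r in h[0][:3]:
    u=((X+.5)/8-.5+x0,(Y+.5)/8-.5+y0); print(u,r/8,plane(c,u,.024), 2*r/8/599*0.97)
go(.4342,-.1292,.10,0)
E
```

```text
[ 79  84  85  83  83  82  95 112 112  58  41  77  82  84  85  82  82  83
  83  83  84  83  82  84  85  83  84  83  84  86  85  79  71  80  82  83
  82  59 104 119  77  52  76  81  80  79  75  76  76  81]
(np.float32(235.6875), np.float32(258.4375)) 15.65 [0.43782731 0.10387452 0.024     ] 0.050686147
pos [ 0.177  -0.5203  0.2306] jaw yaw 0.328 tilt [-0.001  0.001 -1.   ] w 0.0854 F [-0.2  0.7  0.7] t 0.15
row [-12.31   9.58   4.37] spin 3.76
```

```bash
python3 -m handwheel '[[[-12.31,9.58,3.5,3.76],[-12.31,9.58,3.5,3.76],[-12.31,9.58,3.5,3.76],[-12.31,9.58,3.5,3.76],[-12.31,9.58,3.5,3.76]]]' 0; python3 -c "
from h import *
go(.4342,-.1292,.10,0)"
```

```text
clock: 0.65
ee_pos: [0.3066, -0.3229, 0.178]
ee_rot: [-0.0, 0.001, 1.0, 0.001]
contact_force: [2.1, -0.4, 0.6]
width: 0.0852
pos [ 0.3066 -0.3229  0.178 ] jaw yaw -0.001 tilt [-0.001  0.001 -1.   ] w 0.0852 F [ 2.1 -0.4  0.6] t 0.65
row [-4.25  6.46  2.61] spin -0.01
```

```bash
python3 -m handwheel '[[[-4.25,6.46,2.3,0],[-4.25,6.46,2.3,0],[-4.25,6.46,2.3,0],[-4.25,6.46,2.3,0],[-4.25,6.46,2.3,0]]]' 0; python3 -m handwheel '[[[0,0,0,0],[0,0,0,0]]]' 0;  python3 - <<'E'
from h import *
go(.4342,-.1292,.002,0)
c=cam("wrist"); p,_=arm.get_image("wrist"); cv2.imwrite("pics/w1.png",p[:,:,::-1])
print(proj(c,[.4342,-.1292,.018]))
E
```

```text
clock: 1.15
ee_pos: [0.4349, -0.1269, 0.1086]
ee_rot: [-0.0, 0.0, 1.0, 0.001]
contact_force: [0.5, -1.2, 0.4]
width: 0.0855
clock: 1.35
ee_pos: [0.4348, -0.1261, 0.1081]
ee_rot: [-0.001, -0.001, 1.0, 0.001]
contact_force: [0.1, -0.4, -0.3]
width: 0.0852
pos [ 0.4348 -0.1261  0.1081] jaw yaw 0.002 tilt [-0.002  0.002 -1.   ] w 0.0852 F [ 0.1 -0.4 -0.3] t 1.35
row [ 0.01 -0.11  3.54] spin 0.03
[311.17623701 243.96105732]
```

View pics/w1.png

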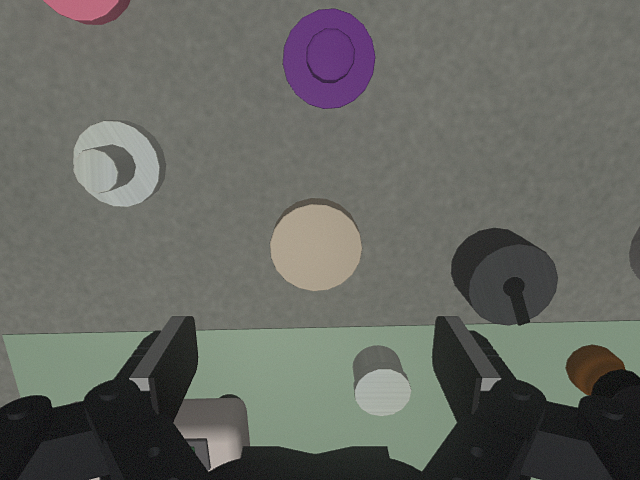

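The wrist view shows the stone at (316,247), the aluminium cap at (117,163), purple at (329,58), the big weight's top at (512,283) and the tin at (382,390). The stone is about 5 px from my projection, so I compare measurements.

```bash
cat > ww.py <<'E'
from h import *
p=cv2.imread("pics/w1.png"); c=cam("wrist"); hsv=cv2.cvtColor(p,cv2.COLOR_BGR2HSV); H,S,V=cv2.split(hsv)
m=((S>40)&(H<25)&(V>110)); m[:, :240]=0; m[:,400:]=0
print("stone",contour_circle(m,c,.018))
m=((S<30)&(V>125)); m[:, :60]=0; m[:,180:]=0; m[:110]=0;m[220:]=0
print("cap flange",contour_circle(m,c,.012))
E
python3 ww.py
```

```text
stone ((0.43702255249023436, -0.12747272491455078, 0.055399639129638675), (0.43708340454101563, -0.12741618347167968, 0.05442941665649414, 0.05455012512207031))
cap flange ((0.3878134765625, -0.24355744934082033, 0.05060307693481445), (0.3878224487304687, -0.24326953125, 0.04887664031982422, 0.049290477752685545))
```

```bash
python3 -m handwheel '[[[-0.04,-0.08,1.7,0],[-0.04,-0.08,3.2,0],[-0.04,-0.08,3.5,0],[-0.04,-0.08,3.5,0],[-0.04,-0.08,3.5,0]]]' 0; python3 -m handwheel '[[[0,0,0,0],[0,0,0,0],[0,0,0,0],[0,0,0,0],[0,0,0,0]]]' 255;python3 -m handwheel '[[[0,0,0,0],[0,0,0,0],[0,0,0,0]]]' 255; python3 -c "
from h import *
go(.6085,.2543,.12,0)"
```

```text
clock: 1.9
ee_pos: [0.4372, -0.1299, 0.0055]
ee_rot: [0.001, -0.0, 1.0, 0.0]
contact_force: [0.0, -0.1, 1.1]
width: 0.0854
clock: 2.4
ee_pos: [0.4389, -0.1299, 0.008]
ee_rot: [0.003, -0.001, 1.0, 0.0]
contact_force: [-3.4, 2.7, 14.3]
width: 0.0534
clock: 2.7
ee_pos: [0.4389, -0.1298, 0.0082]
ee_rot: [0.003, -0.001, 1.0, 0.0]
contact_force: [0.0, 0.9, 2.0]
width: 0.0529
pos [ 0.4389 -0.1298  0.0082] jaw yaw 0.001 tilt [ 0.006  0.    -1.   ] w 0.0529 F [0.  0.9 2. ] t 2.7
row [-5.69 12.8  -3.69] spin 0.02
```

```bash
python3 -m handwheel '[[[0,0,-1,0],[0,0,-3,0],[0,0,-4,0],[0,0,-4,0]]]' 255; python3 - <<'E'
from h import *
go(.6085,.2543,.12,0)
for n in("wrist","side"):
    p,_=arm.get_image(n); cv2.imwrite(f"pics/{n}2.png",p[:,:,::-1])
E
```

```text
clock: 3.1
ee_pos: [0.4418, -0.1305, 0.1339]
ee_rot: [0.009, -0.001, 1.0, -0.001]
contact_force: [1.2, 0.7, -0.8]
width: 0.053
pos [ 0.4418 -0.1305  0.1339] jaw yaw 0.002 tilt [ 0.017 -0.001 -1.   ] w 0.053 F [ 1.2  0.7 -0.8] t 3.1
row [-5.58 12.81  0.55] spin 0.03
```

View pics/wrist2.png

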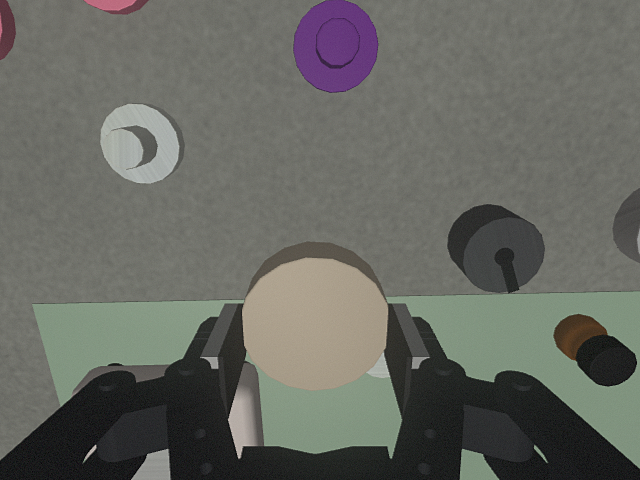

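View pics/side2.png

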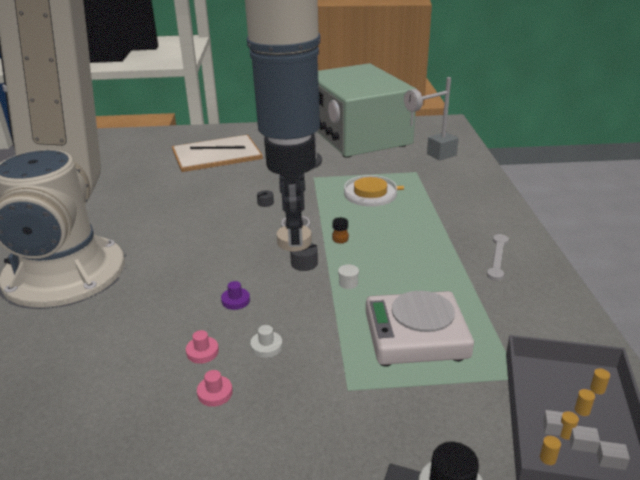

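```bash
python3 - <<'E'
from h import *
p=cv2.imread("pics/wrist2.png"); c=cam("wrist"); hsv=cv2.cvtColor(p,cv2.COLOR_BGR2HSV); H,S,V=cv2.split(hsv)
m=((S>40)&(H<25)&(V>110)); m[:, :240]=0; m[:,390:]=0
s=arm.get_state()['ee_pos']; print(s)
for dz in(.010,.006): 
    a,b=contour_circle(m,c,s[2]+dz); print(a,b,np.array(a[:2])-s[:2])
E
```

```text
[ 0.43841276 -0.12969245  0.12872545]
(0.4364704895019531, -0.1308607177734375, 0.0553720588684082) (0.4364442138671875, -0.13083729553222656, 0.053851097106933594, 0.054686592102050784) [-0.00194227 -0.00116827]
(0.43882623291015627, -0.13085801696777344, 0.0570462760925293) (0.43879913330078124, -0.1308338623046875, 0.05547925567626953, 0.05634001159667969) [ 0.00041347 -0.00116557]
```

```bash
python3 -m handwheel '[[[-5.65,9,0.2,0],[-5.65,9,0.2,0],[-5.65,9,0.2,0],[-5.65,9,0.2,0],[-5.65,9,0.2,0]]]' 255;python3 -m handwheel '[[[-0.1,0.3,0,0],[-0.1,0.3,0,0],[-0.1,0.3,0,0],[-0.1,0.3,0,0]]]' 255; python3 - <<'E'
from h import *
go(.6085,.2543,.12,0)
c=cam("wrist");np.save("pics/c3.npy",np.hstack([c[0],c[1],c[2][:,None]]))
p,_=arm.get_image("wrist"); cv2.imwrite("pics/wrist3.png",p[:,:,::-1])
hsv=cv2.cvtColor(p,cv2.COLOR_RGB2HSV); H,S,V=cv2.split(hsv)
m=((S>130)&(H<30)&(H>12)); m[:,:400]=0
print(contour_circle(m,c,.026))
E
```

```text
clock: 3.7
ee_pos: [0.5706, 0.0835, 0.1231]
ee_rot: [0.002, -0.001, 1.0, -0.0]
contact_force: [0.6, -0.9, -0.3]
width: 0.0527
clock: 4.1
ee_pos: [0.5728, 0.0913, 0.1226]
ee_rot: [0.002, -0.0, 1.0, -0.0]
contact_force: [0.2, -0.7, -0.6]
width: 0.0528
pos [0.5728 0.0913 0.1226] jaw yaw 0.0 tilt [ 0.003 -0.001 -1.   ] w 0.0528 F [ 0.2 -0.7 -0.6] t 4.1
row [-1.19  5.43  0.09] spin 0.0
((0.6087385864257813, 0.2582493591308594, 0.08287876892089843), (0.6112857055664063, 0.25862567138671877, 0.07415990447998047, 0.07840420532226562))
```

View pics/wrist3.png

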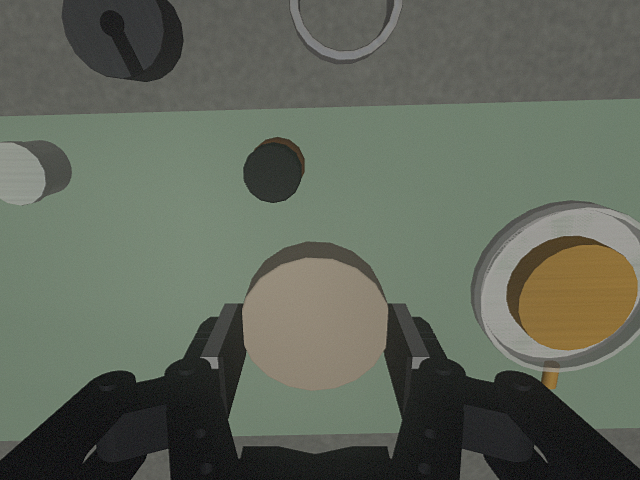

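The held stone is at (316,322). The seat's bright top face is at about (578,298), with its darker side visible on the left, so I threshold on brightness in both views.

```bash
python3 - <<'E'
from h import *
a=np.load("pics/c3.npy"); c=(a[:,:3],a[:,3:6],a[:,6])
p=cv2.imread("pics/wrist3.png"); hsv=cv2.cvtColor(p,cv2.COLOR_BGR2HSV); H,S,V=cv2.split(hsv)
print(V[298,500:545:3])
m=((S>130)&(H<30)&(H>12)&(V>135)); m[:,:400]=0; m[355:]=0
print(contour_circle(m,c,.026))
p=cv2.imread("pics/top0.png"); hsv=cv2.cvtColor(p,cv2.COLOR_BGR2HSV); H,S,V=cv2.split(hsv)
print(V[159,125:185:2],V[135:185:2,155]); 
m=(S>120)&(H<30)&(V>100)
print(contour_circle(m[:190,:200],cam("top"),.026))
E
```

```text
[156 154 108  75  74  76  68 143 143 141 141 141 138 142 142]
((0.6127442016601562, 0.259344970703125, 0.07492446136474609), (0.6125875854492188, 0.25963043212890624, 0.07339002227783203, 0.07415580749511719))
[142 138 140 127 122 120 121 120 122 121 121 126 123 121 121 119 120 123
 121 121 120 119 121 120 129  46 133 133 136 135] [142 125 127 124 123 122 123 119 119 123 123 119 119 118 125 121 120 119
 124 126 124 132  45 128 134]
((0.611949951171875, 0.2581934509277344, 0.07444353485107422), (0.6120750122070312, 0.25815936279296875, 0.07235304260253907, 0.07270976257324219))
```

```bash
python3 -m handwheel '[[[-1.34,5.62,1.0,0],[-1.34,5.62,1.0,0],[-1.34,5.62,1.0,0],[-1.34,5.62,1.0,0],[-1.34,5.62,1.0,0]]]' 255;python3 -m handwheel '[[[0,0,0,0],[0,0,0,0]]]' 255; python3 - <<'E'
from h import *
go(.613,.260,.0345,0)
E
```

```text
clock: 4.65
ee_pos: [0.613, 0.2619, 0.0916]
ee_rot: [0.001, -0.001, 1.0, -0.0]
contact_force: [-0.0, -1.0, -0.7]
width: 0.0529
clock: 4.85
ee_pos: [0.6129, 0.2606, 0.0918]
ee_rot: [0.001, -0.0, 1.0, -0.0]
contact_force: [-0.5, -0.4, -0.5]
width: 0.0528
pos [0.6129 0.2606 0.0918] jaw yaw 0.001 tilt [ 0.002 -0.001 -1.   ] w 0.0528 F [-0.5 -0.4 -0.5] t 4.85
row [-0.   -0.02  1.91] spin 0.01
```

```bash
python3 -m handwheel '[[[0,-0.02,0.9,0],[0,-0.02,1.4,0],[0,-0.02,1.75,0],[0,-0.02,1.8,0],[0,-0.02,1.8,0]]]' 255;python3 -m handwheel '[[[0,0,0.04,0],[0,0,0.06,0]]]' 255; python3 - <<'E'
from h import *
go(.613,.260,.0345,0)
E
```

```text
clock: 5.35
ee_pos: [0.6134, 0.2595, 0.0385]
ee_rot: [0.002, -0.0, 1.0, -0.0]
contact_force: [-0.0, -0.2, -1.4]
width: 0.0529
clock: 5.55
ee_pos: [0.614, 0.2598, 0.0378]
ee_rot: [0.002, -0.0, 1.0, 0.0]
contact_force: [-0.1, -0.9, -0.3]
width: 0.0527
pos [0.614  0.2598 0.0378] jaw yaw 0.0 tilt [ 0.005  0.    -1.   ] w 0.0527 F [-0.1 -0.9 -0.3] t 5.55
row [0.03 0.01 0.11] spin 0.0
```

```bash
python3 -m handwheel '[[[0.03,0,0.06,0],[0.03,0,0.1,0],[0.03,0,0.14,0]]]' 255; python3 - <<'E'
from h import *
go(.613,.260,.0345,0)
E
```

```text
clock: 5.85
ee_pos: [0.6132, 0.2599, 0.0342]
ee_rot: [0.003, -0.0, 1.0, 0.0]
contact_force: [-4.9, 0.0, 7.4]
width: 0.0532
pos [0.6132 0.2599 0.0342] jaw yaw 0.0 tilt [ 0.005  0.    -1.   ] w 0.0532 F [-4.9  0.   7.4] t 5.85
row [ 0.01  0.   -0.01] spin 0.01
```

Contact (7 N). I release and lift.

```bash
python3 -m handwheel '[[[0,0,-0.05,0],[0,0,-0.05,0],[0,0,-0.05,0],[0,0,-0.05,0],[0,0,-0.05,0]]]' 60;python3 -m handwheel '[[[0,0,-0.1,0],[0,0,-0.8,0],[0,0,-2,0],[0,0,-3,0],[0,0,-3,0]]]' 0; python3 - <<'E'
from h import *
c=cam("wrist");go(.3865,-.2443,.12,0)
p,_=arm.get_image("wrist"); cv2.imwrite("pics/wrist4.png",p[:,:,::-1])
hsv=cv2.cvtColor(p,cv2.COLOR_RGB2HSV); H,S,V=cv2.split(hsv)
m=((S>130)&(H<30)&(H>12)&(V>130)); 
n=((S>40)&(S<120)&(H<25)&(V>110))
k=np.ones((3,3)); m=cv2.morphologyEx((m|n).astype(np.uint8),cv2.MORPH_OPEN,k); n=cv2.morphologyEx(n.astype(np.uint8),cv2.MORPH_OPEN,k)
print("seat",contour_circle(m,c,.026)); print("stone",contour_circle(n,c,.044))
E
```

```text
clock: 6.35
ee_pos: [0.6131, 0.2598, 0.0356]
ee_rot: [0.002, -0.0, 1.0, 0.0]
contact_force: [-0.2, -0.9, -0.5]
width: 0.0654
clock: 6.85
ee_pos: [0.6154, 0.2609, 0.1317]
ee_rot: [0.007, -0.001, 1.0, 0.002]
contact_force: [-0.1, -0.7, 0.1]
width: 0.0853
pos [0.6154 0.2609 0.1317] jaw yaw 0.001 tilt [ 0.014  0.004 -1.   ] w 0.0853 F [-0.1 -0.7  0.1] t 6.85
row [  7.65 -16.83   0.21] spin 0.01
seat ((0.6188064575195312, 0.2590090026855469, 0.06279991149902343), (0.6170592041015625, 0.258958984375, 0.05640798187255859, 0.058912353515625))
stone ((0.6106102294921875, 0.258640625, 0.05434140014648438), (0.6104866943359375, 0.2590113525390625, 0.052056499481201175, 0.05324451446533203))
```

View pics/wrist4.png

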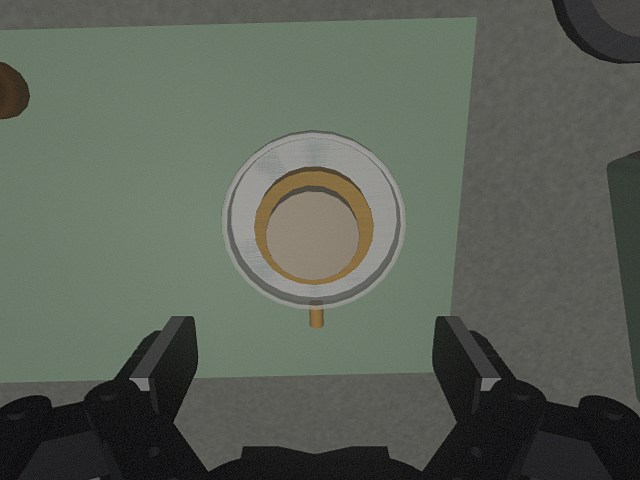

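```bash
python3 - <<'E'
from h import *
p,_=arm.get_image("wrist"); c=cam("wrist"); go(.3865,-.2443,.12,0)
hsv=cv2.cvtColor(p,cv2.COLOR_RGB2HSV); H,S,V=cv2.split(hsv)
roi=np.zeros_like(m:=(S>0).astype(np.uint8)); cv2.circle(roi,(314,227),68,1,-1)
m=((S>100)&(H<30)&(H>12)&(roi>0)).astype(np.uint8)
ys,xs=np.nonzero(m); hull=cv2.convexHull(np.c_[xs,ys].astype(np.int32)); M=np.zeros_like(m); cv2.fillConvexPoly(M,hull,1); 
print("seat",contour_circle(M,c,.026))
n=((S>30)&(S<=100)&(H<28)&(V>95)&(roi>0)).astype(np.uint8); n=cv2.morphologyEx(n,cv2.MORPH_OPEN,np.ones((5,5)))
print("stone",contour_circle(n,c,.044))
E
```

```text
pos [0.613  0.2601 0.1267] jaw yaw 0.0 tilt [ 0.007  0.002 -1.   ] w 0.0851 F [-0.8 -0.2 -1.2] t 6.95
row [  7.56 -16.81   0.14] spin 0.01
seat ((0.6091211547851563, 0.2586768493652344, 0.07700959014892578), (0.6093370361328125, 0.25895071411132814, 0.07373321533203125, 0.07643077850341796))
stone ((0.6089955444335937, 0.2579634094238281, 0.055026386260986326), (0.608846435546875, 0.25801858520507814, 0.05373905181884766, 0.05426127243041992))
```

```bash
python3 -m handwheel '[[[7.56,-16.8,0.14,0],[7.56,-16.8,0.14,0],[7.56,-16.8,0.14,0],[7.56,-16.8,0.14,0],[7.56,-16.8,0.14,0]]]' 0;python3 -c "
from h import *
go(.3865,-.2443,.12,0)"
```

```text
clock: 7.45
ee_pos: [0.5083, 0.0299, 0.122]
ee_rot: [0.002, -0.0, 1.0, 0.001]
contact_force: [1.2, -0.8, -0.3]
width: 0.0848
pos [0.5083 0.0299 0.122 ] jaw yaw 0.001 tilt [ 0.005  0.001 -1.   ] w 0.0848 F [ 1.2 -0.8 -0.3] t 7.45
row [ 4.07 -9.14  0.04] spin 0.01
```

```bash
python3 -m handwheel '[[[4.07,-9.14,0,0],[4.07,-9.14,0,0],[4.07,-9.14,0,0],[4.07,-9.14,0,0],[4.07,-9.14,0,0]]]' 0;python3 -m handwheel '[[[0.1,-0.5,0,0],[0.1,-0.5,0,0],[0.1,-0.5,0,0]]]' 0;python3 - <<'E'
from h import *
c=cam("wrist");go(.3865,-.2443,.12,0)
p,_=arm.get_image("wrist"); cv2.imwrite("pics/wrist5.png",p[:,:,::-1])
hsv=cv2.cvtColor(p,cv2.COLOR_RGB2HSV); H,S,V=cv2.split(hsv)
m=((S<30)&(V>120)); m[:140]=0; m[300:]=0; m[:,:220]=0; m[:,410:]=0
print(contour_circle(m,c,.012))
E
```

```text
clock: 7.95
ee_pos: [0.406, -0.1977, 0.1207]
ee_rot: [0.002, -0.001, 1.0, 0.001]
contact_force: [1.7, -0.5, 0.7]
width: 0.0854
clock: 8.25
ee_pos: [0.4024, -0.2127, 0.1199]
ee_rot: [0.001, 0.0, 1.0, 0.001]
contact_force: [1.4, -0.1, -0.3]
width: 0.0853
pos [ 0.4024 -0.2127  0.1199] jaw yaw -0.0 tilt [ 0.002  0.002 -1.   ] w 0.0853 F [ 1.4 -0.1 -0.3] t 8.25
row [ 0.53 -1.05 -0.01] spin -0.0
((0.38809552001953124, -0.24199270629882813, 0.050119312286376956), (0.3880645751953125, -0.2421922607421875, 0.048763851165771484, 0.04901051330566406))
```

View pics/wrist5.png

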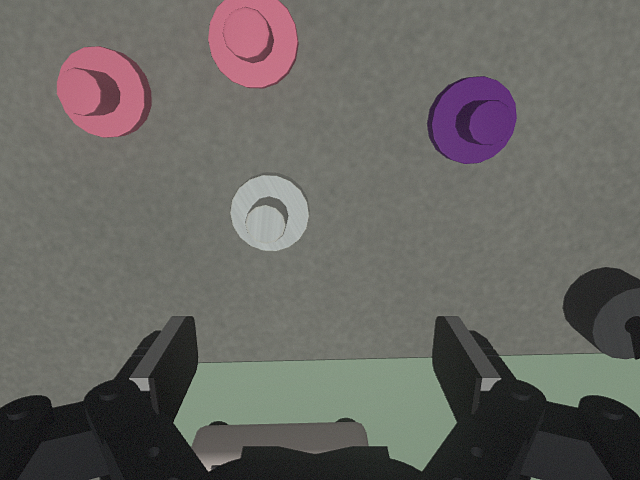

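```bash
python3 -m handwheel '[[[0.52,-1.03,0.7,0],[0.52,-1.03,2.2,0],[0.52,-1.03,3.1,0],[0.52,-1.03,3.3,0],[0.52,-1.03,3.3,0]]]' 0;python3 -m handwheel '[[[0,0,0,0],[0,0,0,0]]]' 0;python3 -c "
from h import *
go(.3867,-.2437,.020,0)"
```

```text
clock: 8.8
ee_pos: [0.3874, -0.2422, 0.0206]
ee_rot: [-0.0, -0.001, 1.0, 0.001]
contact_force: [0.1, 0.0, 0.6]
width: 0.0855
clock: 9.0
ee_pos: [0.389, -0.2423, 0.0221]
ee_rot: [0.001, -0.002, 1.0, 0.001]
contact_force: [0.4, -0.8, 0.0]
width: 0.0854
pos [ 0.389  -0.2423  0.0221] jaw yaw 0.004 tilt [ 0.003  0.001 -1.   ] w 0.0854 F [ 0.4 -0.8  0. ] t 9.0
row [ 0.08 -0.05  0.07] spin 0.04
```

```bash
python3 -m handwheel '[[[0.08,-0.05,0.05,0],[0.08,-0.05,0.05,0],[0.08,-0.05,0.05,0],[0.08,-0.05,0.05,0],[0.08,-0.05,0.05,0]]]' 255;python3 -m handwheel '[[[0,0,0,0],[0,0,0,0],[0,0,0,0],[0,0,0,0]]]' 255;python3 -c "
from h import *
go(.3867,-.2437,.020,0)"
```

```text
clock: 9.5
ee_pos: [0.3867, -0.2439, 0.0211]
ee_rot: [0.002, -0.002, 1.0, 0.0]
contact_force: [-0.8, -0.2, 5.2]
width: 0.0218
clock: 9.9
ee_pos: [0.3867, -0.2439, 0.0211]
ee_rot: [0.002, -0.002, 1.0, 0.0]
contact_force: [-0.7, 0.8, 1.3]
width: 0.0213
pos [ 0.3867 -0.2439  0.0211] jaw yaw 0.004 tilt [ 0.003  0.001 -1.   ] w 0.0213 F [-0.7  0.8  1.3] t 9.9
row [0.   0.01 0.04] spin 0.05
```

```bash
python3 -m handwheel '[[[0,0,-1,0],[0,0,-3,0],[-0.3,0.6,-4.2,0],[-1.2,2.6,-4.2,0],[-2,4.2,-4.2,0]]]' 255;python3 -c "
from h import *
go(.613,.260,.14,0)"
```

```text
clock: 10.4
ee_pos: [0.4382, -0.1344, 0.1488]
ee_rot: [0.003, -0.001, 1.0, 0.001]
contact_force: [1.7, 0.2, -2.2]
width: 0.0213
pos [ 0.4382 -0.1344  0.1488] jaw yaw 0.001 tilt [ 0.007  0.001 -1.   ] w 0.0213 F [ 1.7  0.2 -2.2] t 10.4
row [-5.84 13.14  0.35] spin 0.02
```

```bash
python3 -m handwheel '[[[-5.84,13.1,0.35,0],[-5.84,13.1,0.35,0],[-5.84,13.1,0.35,0],[-5.84,13.1,0.35,0],[-5.84,13.1,0.35,0]]]' 255;python3 -m handwheel '[[[-1.2,2.4,0,0],[-1.2,2.4,0,0],[-1.2,2.4,0,0],[-1.2,2.4,0,0]]]' 255;python3 - <<'E'
from h import *
c=cam("wrist");go(.613,.260,.14,0)
np.save("pics/c6.npy",np.hstack([c[0],c[1],c[2][:,None]]))
p,_=arm.get_image("wrist"); cv2.imwrite("pics/wrist6.png",p[:,:,::-1])
E
```

```text
clock: 10.9
ee_pos: [0.5392, 0.095, 0.1426]
ee_rot: [0.003, -0.001, 1.0, 0.001]
contact_force: [1.2, -0.5, -0.7]
width: 0.0216
clock: 11.3
ee_pos: [0.5746, 0.1675, 0.1416]
ee_rot: [0.002, -0.001, 1.0, 0.0]
contact_force: [-0.4, -0.9, -0.4]
width: 0.0212
pos [0.5746 0.1675 0.1416] jaw yaw 0.003 tilt [ 0.004  0.    -1.   ] w 0.0212 F [-0.4 -0.9 -0.4] t 11.3
row [-1.29  3.08  0.06] spin 0.03
```

View pics/wrist6.png

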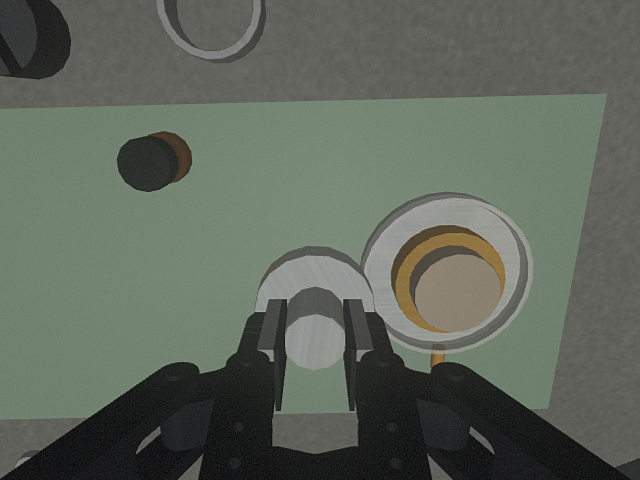

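```bash
python3 - <<'E'
from h import *
a=np.load("pics/c6.npy"); c=(a[:,:3],a[:,3:6],a[:,6])
p=cv2.imread("pics/wrist6.png"); hsv=cv2.cvtColor(p,cv2.COLOR_BGR2HSV); H,S,V=cv2.split(hsv)
n=((S>30)&(S<=100)&(H<28)&(V>95)).astype(np.uint8); n[:,:400]=0;n[:,520:]=0; n[350:]=0; n=cv2.morphologyEx(n,cv2.MORPH_OPEN,np.ones((5,5)))
print("stone",contour_circle(n,c,.044))
# cap flange top edge points: per column, first bright pixel
pts=[]
for x in range(262,368,3):
    col=np.nonzero((V[240:310,x]>115)&(S[240:310,x]<30))[0]
    if len(col): pts.append(plane(c,(x,240+col[0]),.1325)[:2])
P=np.array(pts); A=np.c_[2*P,np.ones(len(P))]; s=np.linalg.lstsq(A,(P**2).sum(1),rcond=None)[0]
print("cap",s[:2],"d",2*np.sqrt(s[2]+s[0]**2+s[1]**2), "rel tcp",s[:2]-[.5746,.1675])
E
```

```text
stone ((0.611008544921875, 0.2584932556152344, 0.05552412033081055), (0.6110466918945312, 0.25845684814453124, 0.05443084716796875, 0.054612747192382814))
cap [0.56550313 0.16885037] d 0.03969451898530866 rel tcp [-0.00909687  0.00135037]
```

```bash
python3 - <<'E'
from h import *
a=np.load("pics/c6.npy"); c=(a[:,:3],a[:,3:6],a[:,6])
p=cv2.imread("pics/wrist6.png"); g=cv2.cvtColor(p,cv2.COLOR_BGR2GRAY); print(g[240:268,315]); print(g[240:275,290])
for uv in[(315,256),(290,261),(257,305),(373,305)]: print(uv,plane(c,uv,.1325)-[.5746,.1675,0])
E
```

```text
[130 134 133 132 133 139  99  84  87  90  88  90  86  87  82 102 156 148
 148 150 152 155 156 153 155 153 155 153]
[130 131 130 129 130 131 133 130 133 132 136  84  87  85  86  86  90  86
  83  81 134 155 153 151 151 152 151 153 151 153 153 154 152 151 156]
(315, 256) [-0.022512   -0.00097199  0.1325    ]
(290, 261) [-0.02038117 -0.01088234  0.1325    ]
(257, 305) [-0.00097126 -0.02479164  0.1325    ]
(373, 305) [-0.00104563  0.02292603  0.1325    ]
```

```bash
python3 -m handwheel '[[[-1.16,3.07,0.3,0],[-1.16,3.07,0.8,0],[-1.16,3.07,1.4,0],[-1.16,3.07,1.6,0],[-1.16,3.07,1.6,0]]]' 255;python3 -m handwheel '[[[0,0,0,0],[0,0,0,0]]]' 255;python3 - <<'E'
from h import *
go(.6095,.2595,.0651,0)
E
```

```text
clock: 11.85
ee_pos: [0.6086, 0.2572, 0.0935]
ee_rot: [0.001, -0.0, 1.0, -0.001]
contact_force: [-0.5, -0.7, -1.4]
width: 0.0214
clock: 12.05
ee_pos: [0.6092, 0.2562, 0.0953]
ee_rot: [0.002, 0.0, 1.0, -0.0]
contact_force: [0.2, -0.3, -1.0]
width: 0.0213
pos [0.6092 0.2562 0.0953] jaw yaw -0.0 tilt [ 0.004 -0.    -1.   ] w 0.0213 F [ 0.2 -0.3 -1. ] t 12.05
row [-0.01  0.11  1.01] spin -0.01
```

```bash
python3 -m handwheel '[[[-0.01,0.11,0.4,0],[-0.01,0.11,0.7,0],[-0.01,0.11,0.88,0],[-0.01,0.11,0.88,0],[-0.01,0.11,0.88,0]]]' 255;python3 - <<'E'
from h import *
go(.6095,.2595,.0651,0)
E
```

```text
clock: 12.55
ee_pos: [0.6096, 0.2595, 0.0686]
ee_rot: [0.002, 0.0, 1.0, -0.0]
contact_force: [1.0, 0.3, -0.5]
width: 0.0214
pos [0.6096 0.2595 0.0686] jaw yaw -0.0 tilt [ 0.004 -0.001 -1.   ] w 0.0214 F [ 1.   0.3 -0.5] t 12.55
row [0.   0.   0.12] spin -0.0
```

```bash
python3 -m handwheel '[[[0,0,0.06,0],[0,0,0.1,0],[0,0,0.13,0]]]' 255;python3 - <<'E'
from h import *
go(.6095,.2595,.0651,0)
E
```

```text
clock: 12.85
ee_pos: [0.6098, 0.2595, 0.0652]
ee_rot: [0.002, 0.0, 1.0, -0.0]
contact_force: [-2.1, -1.3, 4.7]
width: 0.0215
pos [0.6098 0.2595 0.0652] jaw yaw -0.0 tilt [ 0.005 -0.001 -1.   ] w 0.0215 F [-2.1 -1.3  4.7] t 12.85
row [ 0.01 -0.    0.  ] spin -0.0
```

```bash
python3 -m handwheel '[[[0,0,-0.02,0],[0,0,-0.02,0],[0,0,-0.02,0],[0,0,-0.02,0],[0,0,-0.02,0]]]' 100;python3 -m handwheel '[[[0,0,-0.2,0],[0,0,-0.8,0],[0,0,-2,0],[0,0,-2.5,0],[0,0,-2.5,0]]]' 0;python3 - <<'E'
from h import *
c=cam("wrist");go(.438,.104,.13,0)
np.save("pics/c7.npy",np.hstack([c[0],c[1],c[2][:,None]]))
p,_=arm.get_image("wrist"); cv2.imwrite("pics/wrist7.png",p[:,:,::-1])
E
```

```text
clock: 13.35
ee_pos: [0.6097, 0.2595, 0.0658]
ee_rot: [0.002, 0.0, 1.0, -0.0]
contact_force: [0.4, -0.9, -0.2]
width: 0.0519
clock: 13.85
ee_pos: [0.6111, 0.2603, 0.1448]
ee_rot: [0.005, -0.0, 1.0, 0.001]
contact_force: [-0.6, 0.1, 0.6]
width: 0.0857
pos [0.6111 0.2603 0.1448] jaw yaw 0.0 tilt [ 0.011  0.002 -1.   ] w 0.0857 F [-0.6  0.1  0.6] t 13.85
row [ 5.78 -5.21  0.42] spin 0.0
```

View pics/wrist7.png

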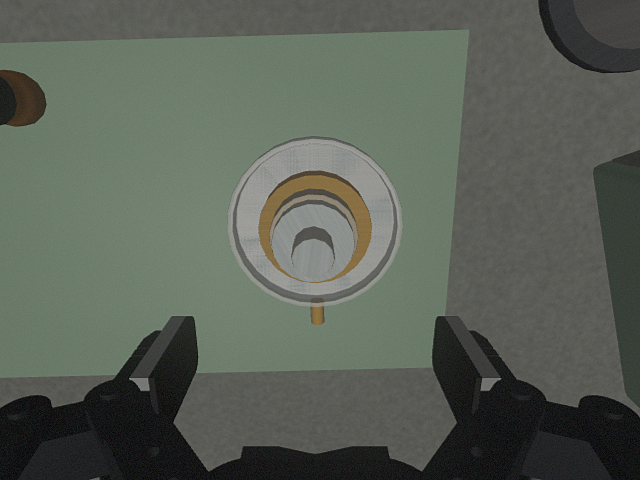

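```bash
python3 - <<'E'
from h import *
a=np.load("pics/c7.npy"); c=(a[:,:3],a[:,3:6],a[:,6])
p=cv2.imread("pics/wrist7.png"); hsv=cv2.cvtColor(p,cv2.COLOR_BGR2HSV); H,S,V=cv2.split(hsv)
for r in range(165,290,3): print(r,H[r,314],S[r,314],V[r,314],end=' | ')
print(); 
m=((S<30)&(V>110)).astype(np.uint8); roi=np.zeros_like(m); cv2.circle(roi,(314,243),46,1,-1); m&=roi
m=cv2.morphologyEx(m,cv2.MORPH_OPEN,np.ones((3,3)))
print("cap",contour_circle(m,c,.056))
print("stone near edge", plane(c,(314,194),.044)+[.028,0,0])
E
```

```text
165 30 5 149 | 168 15 3 152 | 171 18 84 79 | 174 20 86 77 | 177 19 130 141 | 180 19 127 130 | 183 20 132 135 | 186 19 134 135 | 189 15 32 79 | 192 20 29 78 | 195 19 44 139 | 198 19 44 146 | 201 45 19 81 | 204 42 11 116 | 207 75 7 142 | 210 78 9 147 | 213 66 9 149 | 216 78 9 149 | 219 60 5 144 | 222 68 7 141 | 225 75 10 150 | 228 30 13 78 | 231 30 15 84 | 234 25 19 82 | 237 20 9 81 | 240 54 9 142 | 243 75 7 139 | 246 60 9 142 | 249 68 7 143 | 252 78 9 143 | 255 83 7 141 | 258 68 7 142 | 261 78 9 145 | 264 65 10 146 | 267 60 9 144 | 270 83 7 140 | 273 75 4 142 | 276 42 9 138 | 279 78 9 145 | 282 18 145 132 | 285 30 5 154 | 288 23 7 153 | 
cap ((0.6109498901367187, 0.25818154907226565, 0.04957696914672852), (0.6110296020507813, 0.258220947265625, 0.04825058364868164, 0.04866646957397461))
stone near edge [0.61156353 0.25907901 0.044     ]
```

```bash
python3 -m handwheel '[[[5.78,-5.2,0.4,0],[5.78,-5.2,0.4,0],[5.78,-5.2,0.4,0],[5.78,-5.2,0.4,0],[5.78,-5.2,0.4,0]]]' 0;python3 -m handwheel '[[[0.2,-0.2,0,0],[0.2,-0.2,0,0]]]' 0;python3 - <<'E'
from h import *
c=cam("wrist");go(.438,.104,.13,0)
np.save("pics/c8.npy",np.hstack([c[0],c[1],c[2][:,None]]))
p,_=arm.get_image("wrist"); cv2.imwrite("pics/wrist8.png",p[:,:,::-1])
E
```

```text
clock: 14.4
ee_pos: [0.4334, 0.1017, 0.1279]
ee_rot: [0.002, 0.0, 1.0, 0.0]
contact_force: [0.8, 0.4, 0.3]
width: 0.0853
clock: 14.6
ee_pos: [0.426, 0.0947, 0.1274]
ee_rot: [0.002, 0.001, 1.0, -0.0]
contact_force: [0.5, -0.1, 0.5]
width: 0.0853
pos [0.426  0.0947 0.1274] jaw yaw -0.002 tilt [ 0.004 -0.    -1.   ] w 0.0853 F [ 0.5 -0.1  0.5] t 14.6
row [-0.4   0.31 -0.08] spin -0.02
```

View pics/wrist8.png

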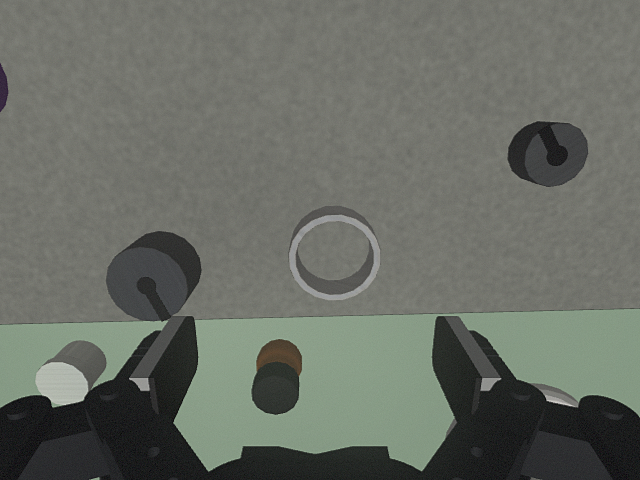

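The ring's top is at (335,257), the big weight's top at (147,283) and the small weight's top at (556,153). The jar is clear, at (278,380).

```bash
python3 - <<'E'
from h import *
a=np.load("pics/c8.npy"); c=(a[:,:3],a[:,3:6],a[:,6])
p=cv2.imread("pics/wrist8.png"); hsv=cv2.cvtColor(p,cv2.COLOR_BGR2HSV); H,S,V=cv2.split(hsv)
m=((S<40)&(V>112)).astype(np.uint8); m[:200]=0;m[310:]=0;m[:,:280]=0;m[:,390:]=0
print("ring",contour_circle(m,c,.024))
print(V[283,100:205:4], V[153,505:590:4])
m=((V>50)&(V<72)).astype(np.uint8); m=cv2.morphologyEx(m,cv2.MORPH_OPEN,np.ones((3,3)))
b=m.copy(); b[:225]=0;b[325:]=0;b[:,:95]=0;b[:,210:]=0; print("big",contour_circle(b,c,.034))
b=m.copy(); b[:115]=0;b[195:]=0;b[:,:500]=0;b[:,595:]=0; print("small",contour_circle(b,c,.024))
E
```

```text
ring ((0.44023370361328124, 0.10679850006103515, 0.102877685546875), (0.4399107666015625, 0.10626718902587891, 0.08249407958984376, 0.08810974884033203))
[115 116  72  77  76  72  71  72  76  70  45  47  45  46  70  75  73  74
  72  71  75  73  48  51  43 118 118] [120  36  39  42  43  49  69  68  71  65  70  35  30  34  34  29  69  70
  66  65  66 114]Traceback (most recent call last):
  File "<stdin>", line 8, in <module>
  File "h.py", line 14, in contour_circle
    k=max(cs,key=cv2.contourArea)
ValueError: max() iterable argument is empty
```

```bash
python3 - <<'E'
from h import *
a=np.load("pics/c8.npy"); c=(a[:,:3],a[:,3:6],a[:,6])
p=cv2.imread("pics/wrist8.png"); hsv=cv2.cvtColor(p,cv2.COLOR_BGR2HSV); H,S,V=cv2.split(hsv)
m=((S<40)&(V>135)).astype(np.uint8); m[:200]=0;m[310:]=0;m[:,:280]=0;m[:,390:]=0
print("ring",contour_circle(m,c,.024))
m=((V>56)&(V<90)).astype(np.uint8); m=cv2.morphologyEx(m,cv2.MORPH_OPEN,np.ones((3,3)))
b=m.copy(); b[:225]=0;b[325:]=0;b[:,:95]=0;b[:,210:]=0; print("big",contour_circle(b,c,.034))
b=m.copy(); b[:115]=0;b[195:]=0;b[:,:500]=0;b[:,595:]=0; print("small",contour_circle(b,c,.024))
E
```

```text
ring ((0.44059625244140627, 0.1061543197631836, 0.05889621734619141), (0.44050494384765626, 0.10614247131347657, 0.057760696411132816, 0.05794792556762695))
big ((0.4539139099121094, -0.01226415729522705, 0.05141064834594727), (0.4530570373535156, -0.012552738189697266, 0.04772187423706055, 0.05037979507446289))
small ((0.3752387390136719, 0.2365298614501953, 0.03720216751098633), (0.3757384948730469, 0.23668281555175782, 0.03402996826171875, 0.03582352066040039))
```

```bash
python3 -m handwheel '[[[-0.44,0.34,0.8,0],[-0.44,0.34,2.2,0],[-0.44,0.34,3.3,0],[-0.44,0.34,3.85,0],[-0.44,0.34,3.85,0]]]' 0;python3 -m handwheel '[[[0,0,0,0],[0,0,0,0]]]' 0;python3 -c "
from h import *
go(.4392,.105,.009,0)"
```

```text
clock: 15.15
ee_pos: [0.44, 0.1055, 0.0094]
ee_rot: [-0.0, 0.001, 1.0, -0.001]
contact_force: [-0.1, 0.4, 0.3]
width: 0.0852
clock: 15.35
ee_pos: [0.4411, 0.1062, 0.0101]
ee_rot: [0.0, 0.0, 1.0, -0.001]
contact_force: [-0.0, -0.2, 0.9]
width: 0.0854
pos [0.4411 0.1062 0.0101] jaw yaw -0.001 tilt [ 0.001 -0.002 -1.   ] w 0.0854 F [-0.  -0.2  0.9] t 15.35
row [ 0.06 -0.04  0.04] spin -0.01
```

```bash
python3 -m handwheel '[[[0.04,-0.04,0.04,0],[0.04,-0.04,0.04,0],[0.04,-0.04,0.04,0],[0.04,-0.04,0.04,0],[0.04,-0.04,0.04,0]]]' 255;python3 -m handwheel '[[[0,0,0,0],[0,0,0,0]]]' 255;python3 -c "
from h import *
go(.4392,.105,.009,0)"
```

```text
clock: 15.85
ee_pos: [0.4406, 0.1056, 0.0106]
ee_rot: [0.001, -0.0, 1.0, -0.001]
contact_force: [-4.5, 1.6, 10.5]
width: 0.0571
clock: 16.05
ee_pos: [0.4408, 0.1057, 0.0111]
ee_rot: [0.002, -0.0, 1.0, -0.0]
contact_force: [0.3, -0.9, -0.5]
width: 0.057
pos [0.4408 0.1057 0.0111] jaw yaw 0.0 tilt [ 0.004 -0.001 -1.   ] w 0.057 F [ 0.3 -0.9 -0.5] t 16.05
row [ 0.05 -0.02  0.07] spin 0.0
```

```bash
python3 -m handwheel '[[[0,0,-1,0],[0,0,-2.5,0],[0,0,-4,0],[-0.8,-1.5,-4.3,0],[-1.5,-3,-4.3,0]]]' 255;python3 -c "
from h import *
go(.60,-.11,.14,0)"
```

```text
clock: 16.55
ee_pos: [0.4867, 0.0176, 0.1431]
ee_rot: [0.005, -0.002, 1.0, 0.001]
contact_force: [1.4, 0.3, -2.3]
width: 0.0571
pos [0.4867 0.0176 0.1431] jaw yaw 0.005 tilt [ 0.01   0.001 -1.   ] w 0.0571 F [ 1.4  0.3 -2.3] t 16.55
row [-3.75 -4.27  0.14] spin 0.05
```

```bash
python3 -m handwheel '[[[-3.75,-4.27,0.14,0],[-3.75,-4.27,0.14,0],[-3.75,-4.27,0.14,0],[-3.75,-4.27,0.14,0],[-3.75,-4.27,0.14,0]]]' 255;python3 -m handwheel '[[[0,0,0,0],[0,0,0,0]]]' 255;python3 - <<'E'
from h import *
c=cam("wrist");go(.628,-.240,.12,0)
np.save("pics/c9.npy",np.hstack([c[0],c[1],c[2][:,None]]))
p,_=arm.get_image("wrist"); cv2.imwrite("pics/wrist9.png",p[:,:,::-1])
E
```

```text
clock: 17.05
ee_pos: [0.6007, -0.1125, 0.1382]
ee_rot: [0.004, -0.001, 1.0, 0.0]
contact_force: [0.2, 1.0, -1.8]
width: 0.057
clock: 17.25
ee_pos: [0.6, -0.112, 0.1378]
ee_rot: [0.003, -0.001, 1.0, 0.001]
contact_force: [0.4, 0.7, -1.0]
width: 0.057
pos [ 0.6    -0.112   0.1378] jaw yaw 0.001 tilt [ 0.007  0.001 -1.   ] w 0.057 F [ 0.4  0.7 -1. ] t 17.25
row [-0.92 -4.27  0.6 ] spin 0.01
```

View pics/wrist9.png

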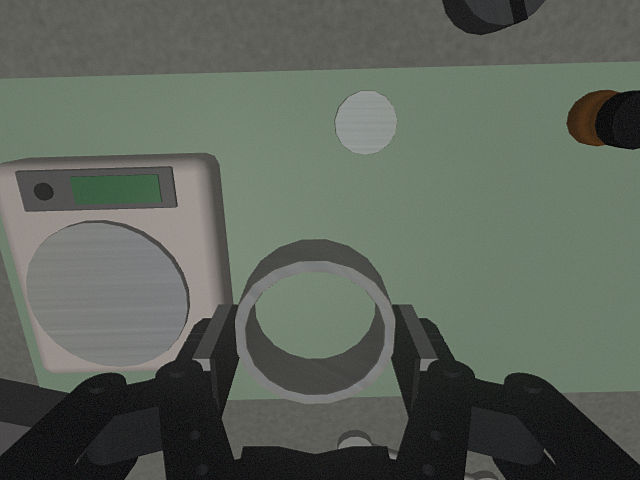

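The pan is clearly visible, centred near (108,293). The held ring's top is at about (315,332) and level, and the tin at (366,122) is untouched.

```bash
python3 - <<'E'
from h import *
a=np.load("pics/c9.npy"); c=(a[:,:3],a[:,3:6],a[:,6])
p=cv2.imread("pics/wrist9.png"); hsv=cv2.cvtColor(p,cv2.COLOR_BGR2HSV); H,S,V=cv2.split(hsv)
print([tuple(hsv[293,x]) for x in (20,24,30,60,150,184,192,200)])
g=cv2.medianBlur(cv2.cvtColor(p,cv2.COLOR_BGR2GRAY),5)
h=cv2.HoughCircles(g[200:390,10:210],cv2.HOUGH_GRADIENT,1.5,60,param1=60,param2=20,minRadius=65,maxRadius=90)
print(h)
m=((H>70)&(H<125)&(V>100)).astype(np.uint8); m[:215]=0; m[:,205:]=0; m=cv2.morphologyEx(m,cv2.MORPH_CLOSE,np.ones((5,5)));m=cv2.morphologyEx(m,cv2.MORPH_OPEN,np.ones((5,5)))
print("pan",contour_circle(m,c,.058))
m=((S<40)&(V>125)).astype(np.uint8); m[:245]=0;m[410:]=0;m[:,:237]=0;m[:,394:]=0
r=contour_circle(m,c,.1378+.013); print("ring",r,"rel",np.array(r[0][:2])-[.600,-.112])
E
```

```text
[(np.uint8(56), np.uint8(36), np.uint8(122)), (np.uint8(13), np.uint8(23), np.uint8(136)), (np.uint8(35), np.uint8(12), np.uint8(126)), (np.uint8(30), np.uint8(4), np.uint8(124)), (np.uint8(75), np.uint8(4), np.uint8(125)), (np.uint8(100), np.uint8(6), np.uint8(128)), (np.uint8(13), np.uint8(20), np.uint8(154)), (np.uint8(15), np.uint8(20), np.uint8(153))]
[[[ 90.75 108.75  89.15]]]
pan ((0.6317442626953125, -0.23520469665527344, 0.09345027923583984), (0.6319029541015625, -0.22383963012695313, 0.06270399856567382, 0.09392630767822266))
ring ((0.5868369750976562, -0.10970310974121093, 0.05084100723266602), (0.5901506958007813, -0.11203055572509765, 0.036047031402587894, 0.046181598663330076)) rel [-0.01316302  0.00229689]
```

```bash
python3 - <<'E'
from h import *
a=np.load("pics/c9.npy"); c=(a[:,:3],a[:,3:6],a[:,6])
p=cv2.imread("pics/wrist9.png"); p=cv2.medianBlur(p,5); hsv=cv2.cvtColor(p,cv2.COLOR_BGR2HSV); H,S,V=cv2.split(hsv)
m=((S<14)&(V>100)).astype(np.uint8); m[:215]=0; m[375:]=0; m[:,198:]=0; m=cv2.morphologyEx(m,cv2.MORPH_OPEN,np.ones((7,7)))
print("pan",contour_circle(m,c,.058))
z=.1378+.013
for uv in[(315,262),(315,403),(236,328),(395,328),(315,332)]: print(uv,plane(c,uv,z)[:2]-[.600,-.112])
E
```

```text
pan ((0.6310831909179687, -0.2370684814453125, 0.09633058166503906), (0.6312721557617188, -0.23748568725585936, 0.09429802703857422, 0.09503138732910156))
(315, 262) [-0.0287059  -0.00107033]
(315, 403) [ 0.02932438 -0.00104936]
(236, 328) [-0.00333536 -0.0293666 ]
(395, 328) [-0.00330739  0.02761547]
(315, 332) [-0.00168866 -0.00106057]
```

```bash
python3 -m handwheel '[[[-1,-4.2,0.9,0],[-1,-4.2,0.9,0],[-1,-4.2,0.9,0],[-1,-4.2,0.9,0],[-1,-4.2,0.9,0]]]' 255;python3 -m handwheel '[[[0,0,0,0],[0,0,0,0]]]' 255;python3 - <<'E'
from h import *
go(.630,-.238,.0695,0)
E
```

```text
clock: 17.8
ee_pos: [0.6302, -0.2375, 0.1111]
ee_rot: [0.003, -0.001, 1.0, 0.001]
contact_force: [-0.1, 0.9, -0.1]
width: 0.0571
clock: 18.0
ee_pos: [0.6304, -0.2361, 0.1119]
ee_rot: [0.004, -0.002, 1.0, 0.001]
contact_force: [0.1, 0.0, -0.4]
width: 0.057
pos [ 0.6304 -0.2361  0.1119] jaw yaw 0.003 tilt [ 0.008  0.001 -1.   ] w 0.057 F [ 0.1  0.  -0.4] t 18.0
row [ 0.02 -0.07  1.41] spin 0.04
```

```bash
python3 -m handwheel '[[[0.02,-0.07,0.5,0],[0.02,-0.07,1,0],[0.02,-0.07,1.25,0],[0.02,-0.07,1.3,0],[0.02,-0.07,1.3,0]]]' 255;python3 - <<'E'
from h import *
go(.630,-.238,.0691,0)
E
```

```text
clock: 18.5
ee_pos: [0.6303, -0.2378, 0.0734]
ee_rot: [0.004, -0.002, 1.0, 0.001]
contact_force: [-0.2, -0.2, -0.9]
width: 0.0575
pos [ 0.6303 -0.2378  0.0734] jaw yaw 0.004 tilt [ 0.008  0.001 -1.   ] w 0.0575 F [-0.2 -0.2 -0.9] t 18.5
row [ 0.01 -0.01  0.14] spin 0.05
```

```bash
python3 -m handwheel '[[[0,0,0.08,0],[0,0,0.12,0],[0,0,0.15,0]]]' 255;python3 - <<'E'
from h import *
go(.630,-.238,.0691,0)
E
```

```text
clock: 18.8
ee_pos: [0.6305, -0.2378, 0.0692]
ee_rot: [0.004, -0.002, 1.0, 0.0]
contact_force: [0.5, -0.2, -1.5]
width: 0.0568
pos [ 0.6305 -0.2378  0.0692] jaw yaw 0.004 tilt [ 0.009  0.001 -1.   ] w 0.0568 F [ 0.5 -0.2 -1.5] t 18.8
row [ 0.02 -0.01  0.  ] spin 0.05
```

```bash
python3 -m handwheel '[[[0,0,0.04,0],[0,0,0.07,0]]]' 255; python3 -m handwheel '[[[0,0,0,0]]]' 255
```

```text
clock: 19.0
ee_pos: [0.6307, -0.2378, 0.0687]
ee_rot: [0.005, -0.002, 1.0, 0.0]
contact_force: [-4.3, 4.4, 10.1]
width: 0.0572
clock: 19.1
ee_pos: [0.6308, -0.2379, 0.0692]
ee_rot: [0.005, -0.002, 1.0, 0.0]
contact_force: [0.8, 0.4, -1.8]
width: 0.0565
```

Contact felt at 10 N. I open and lift.

```bash
python3 -m handwheel '[[[0,0,0,0],[0,0,0,0],[0,0,-0.05,0],[0,0,-0.05,0],[0,0,-0.05,0]]]' 50;python3 -m handwheel '[[[0,0,-0.2,0],[0,0,-0.8,0],[0,0,-2,0],[0,0,-2.3,0],[0,0,-2.3,0]]]' 0;python3 - <<'E'
from h import *
c=cam("wrist");go(.452,-.0137,.13,0)
np.save("pics/c10.npy",np.hstack([c[0],c[1],c[2][:,None]]))
p,_=arm.get_image("wrist"); cv2.imwrite("pics/wrist10.png",p[:,:,::-1])
E
```

```text
clock: 19.6
ee_pos: [0.6309, -0.2379, 0.0707]
ee_rot: [0.005, -0.002, 1.0, 0.0]
contact_force: [-0.5, 0.2, -0.8]
width: 0.0685
clock: 20.1
ee_pos: [0.6314, -0.2383, 0.1426]
ee_rot: [0.008, -0.002, 1.0, -0.0]
contact_force: [0.4, -0.5, -0.1]
width: 0.0854
pos [ 0.6314 -0.2383  0.1426] jaw yaw 0.004 tilt [ 0.016 -0.001 -1.   ] w 0.0854 F [ 0.4 -0.5 -0.1] t 20.1
row [5.95 7.51 0.32] spin 0.05
```

View pics/wrist10.png

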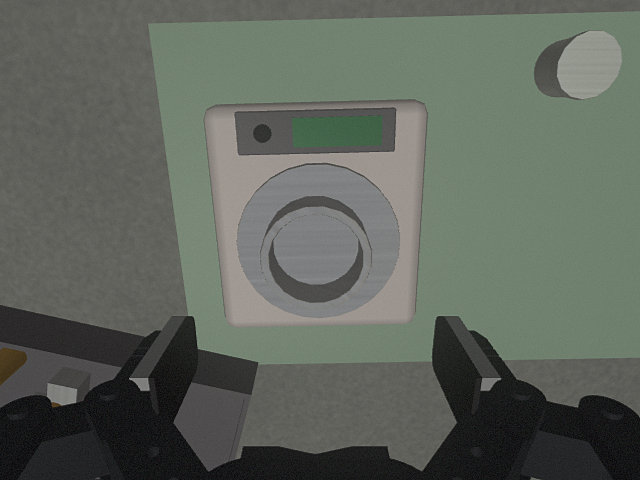

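```bash
python3 - <<'E'
from h import *
a=np.load("pics/c10.npy"); c=(a[:,:3],a[:,3:6],a[:,6])
p=cv2.imread("pics/wrist10.png"); hsv=cv2.cvtColor(p,cv2.COLOR_BGR2HSV)
g=hsv[:,:,2].astype(int); print(g[285:325,316])
print("pan",plane(c,(318.5,241),.058)); 
for uv in[(316,207),(260,260),(372,260)]: print(plane(c,uv,.082))
E
python3 -m handwheel '[[[5.95,7.5,0.3,0],[5.95,7.5,0.3,0],[5.95,7.5,0.3,0],[5.95,7.5,0.3,0],[5.95,7.5,0.3,0]]]' 0;python3 -m handwheel '[[[1,1.2,0,0],[1,1.2,0,0],[1,1.2,0,0]]]' 0;python3 - <<'E'
from h import *
go(.452,-.0137,.13,0)
c=cam("wrist")
np.save("pics/c11.npy",np.hstack([c[0],c[1],c[2][:,None]]))
p,_=arm.get_image("wrist"); cv2.imwrite("pics/wrist11.png",p[:,:,::-1])
E
```

```text
[ 75  75  79  74  79  79  81  76  82  76  78  74  78  80  80  74  77 100
 137 133 129 130 131 128 128 130 134 133 129 132 132 131 133 157 159 158
 154 150 145 139]
pan [ 0.6286664  -0.23728154  0.058     ]
[ 0.60211127 -0.23890408  0.082     ]
[ 0.63115485 -0.26849279  0.082     ]
[ 0.63092819 -0.20907109  0.082     ]
clock: 20.65
ee_pos: [0.4718, -0.0416, 0.129]
ee_rot: [0.005, -0.002, 1.0, 0.0]
contact_force: [0.5, 1.0, -0.2]
width: 0.0857
clock: 20.95
ee_pos: [0.4407, -0.0051, 0.1281]
ee_rot: [0.004, -0.003, 1.0, -0.0]
contact_force: [0.3, -0.4, 0.1]
width: 0.0856
pos [ 0.4407 -0.0051  0.1281] jaw yaw 0.006 tilt [ 0.008 -0.    -1.   ] w 0.0856 F [ 0.3 -0.4  0.1] t 20.95
row [-0.38 -0.29 -0.06] spin 0.07
```

View pics/wrist11.png

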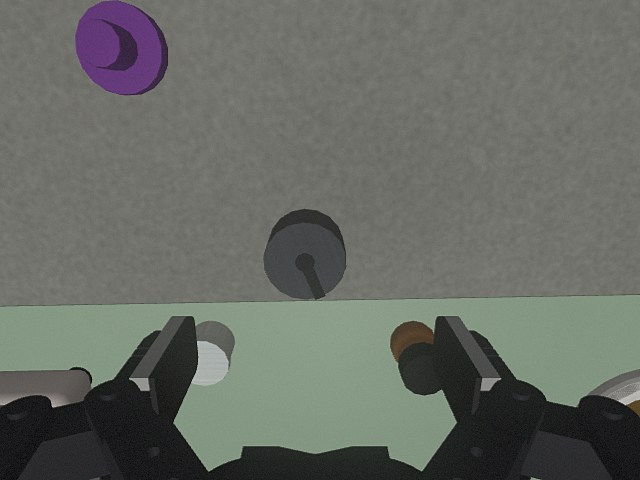

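The ring is within about 3 mm of the pan centre. The big weight's top is at (305,261), with the tin (210,360) and the jar (420,365) well ahead of it.

```bash
python3 - <<'E'
from h import *
a=np.load("pics/c11.npy"); c=(a[:,:3],a[:,3:6],a[:,6])
print(plane(c,(305,261),.034)); go(.453,-.0135,.010,0)
E
```

```text
[ 0.4536025 -0.0121283  0.034    ]
pos [ 0.4414 -0.0057  0.1282] jaw yaw 0.005 tilt [ 0.009 -0.    -1.   ] w 0.0854 F [ 1.1 -0.5 -0.2] t 21.0
row [-0.35 -0.26  3.94] spin 0.05
```

```bash
python3 -m handwheel '[[[-0.35,-0.26,0.8,0],[-0.35,-0.26,2.2,0],[-0.35,-0.26,3.3,0],[-0.35,-0.26,3.95,0],[-0.35,-0.26,3.95,0]]]' 0;python3 -m handwheel '[[[0,0,0,0],[0,0,0,0]]]' 0;python3 -m handwheel '[[[0,0,0,0],[0,0,0,0],[0,0,0,0],[0,0,0,0],[0,0,0,0]]]' 255;python3 -m handwheel '[[[0,0,0,0],[0,0,0,0]]]' 255;python3 -c "
from h import *
go(.6195,.009,.13,0)"
```

```text
clock: 21.5
ee_pos: [0.451, -0.0152, 0.0066]
ee_rot: [0.001, -0.001, 1.0, -0.001]
contact_force: [-0.0, 0.6, 0.1]
width: 0.0854
clock: 21.7
ee_pos: [0.4518, -0.0156, 0.0072]
ee_rot: [0.001, -0.0, 1.0, -0.001]
contact_force: [-0.3, -0.0, 0.4]
width: 0.0858
clock: 22.2
ee_pos: [0.4535, -0.0146, 0.0089]
ee_rot: [0.003, -0.001, 1.0, -0.0]
contact_force: [-1.8, 4.1, 7.9]
width: 0.0505
clock: 22.4
ee_pos: [0.4532, -0.0145, 0.009]
ee_rot: [0.003, -0.001, 1.0, -0.0]
contact_force: [-1.0, 1.1, 3.5]
width: 0.0502
pos [ 0.4532 -0.0145  0.009 ] jaw yaw 0.001 tilt [ 0.007 -0.    -1.   ] w 0.0502 F [-1.   1.1  3.5] t 22.4
row [-5.57  0.78 -4.  ] spin 0.02
```

```bash
python3 -m handwheel '[[[0,0,-1,0],[0,0,-2.5,0],[0,0,-3.5,0],[-1,0.2,-3.5,0],[-2.5,0.5,-3.5,0]]]' 255;python3 -c "
from h import *
go(.621,.0095,.06,0)"
```

```text
clock: 22.9
ee_pos: [0.5268, 0.0006, 0.1156]
ee_rot: [0.004, -0.001, 1.0, 0.0]
contact_force: [0.5, -0.2, -3.8]
width: 0.0501
pos [0.5268 0.0006 0.1156] jaw yaw 0.001 tilt [ 0.007  0.001 -1.   ] w 0.0501 F [ 0.5 -0.2 -3.8] t 22.9
row [-3.13  0.29  1.88] spin 0.01
```

```bash
python3 -m handwheel '[[[-1.6,0.15,0,0],[-3.13,0.29,0.3,0],[-3.13,0.29,1.5,0],[-3.13,0.29,2,0],[-3.13,0.29,2,0]]]' 255;python3 -m handwheel '[[[0,0,0,0],[0,0,0,0]]]' 255;python3 -c "
from h import *
go(.621,.0095,.009,0)"
```

```text
clock: 23.4
ee_pos: [0.6179, 0.0089, 0.0515]
ee_rot: [-0.001, -0.0, 1.0, -0.0]
contact_force: [-1.3, 0.0, -4.9]
width: 0.0498
clock: 23.6
ee_pos: [0.6178, 0.0089, 0.0521]
ee_rot: [-0.001, -0.0, 1.0, -0.0]
contact_force: [0.4, 0.0, -4.0]
width: 0.0505
pos [0.6178 0.0089 0.0521] jaw yaw 0.0 tilt [-0.002 -0.    -1.   ] w 0.0505 F [ 0.4  0.  -4. ] t 23.6
row [-0.11  0.02  1.44] spin 0.0
```

```bash
python3 -m handwheel '[[[-0.11,0.02,0.6,0],[-0.11,0.02,1.1,0],[-0.11,0.02,1.3,0],[-0.11,0.02,1.36,0],[-0.11,0.02,1.36,0]]]' 255;python3 -m handwheel '[[[0,0,0.04,0],[0,0,0.08,0],[0,0,0.1,0]]]' 255;python3 -c "
from h import *
go(.621,.0095,.009,0)"
```

```text
clock: 24.1
ee_pos: [0.6215, 0.0096, 0.0122]
ee_rot: [-0.0, -0.0, 1.0, -0.0]
contact_force: [-0.6, -0.1, -4.6]
width: 0.0505
clock: 24.4
ee_pos: [0.6217, 0.0096, 0.0096]
ee_rot: [-0.0, -0.0, 1.0, 0.0]
contact_force: [-0.1, -0.7, -4.9]
width: 0.0503
pos [0.6217 0.0096 0.0096] jaw yaw 0.0 tilt [-0.  0. -1.] w 0.0503 F [-0.1 -0.7 -4.9] t 24.4
row [ 0.02 -0.    0.02] spin 0.0
```

```bash
python3 -m handwheel '[[[0,0,0.04,0],[0,0,0.06,0]]]' 255;python3 -m handwheel '[[[0,0,0,0]]]' 255
```

```text
clock: 24.6
ee_pos: [0.6216, 0.0096, 0.009]
ee_rot: [-0.0, -0.0, 1.0, -0.0]
contact_force: [-6.7, 0.5, 8.4]
width: 0.05
clock: 24.7
ee_pos: [0.6218, 0.0097, 0.0094]
ee_rot: [0.0, -0.0, 1.0, -0.0]
contact_force: [0.6, 0.0, -4.4]
width: 0.0501
```

```bash
python3 -m handwheel '[[[0,0,0,0],[0,0,0,0],[0,0,0,0],[0,0,0,0],[0,0,0,0]]]' 50;python3 -m handwheel '[[[0,0,-0.2,0],[0,0,-0.8,0],[0,0,-2,0],[0,0,-3.5,0],[0,0,-3.9,0]]]' 0;python3 - <<'E'
from h import *
go(.374,.234,.13,0)
c=cam("wrist")
np.save("pics/c12.npy",np.hstack([c[0],c[1],c[2][:,None]]))
p,_=arm.get_image("wrist"); cv2.imwrite("pics/wrist12.png",p[:,:,::-1])
E
```

```text
clock: 25.2
ee_pos: [0.622, 0.0096, 0.0094]
ee_rot: [0.001, -0.0, 1.0, -0.0]
contact_force: [-0.5, 0.1, 0.7]
width: 0.069
clock: 25.7
ee_pos: [0.6248, 0.0096, 0.133]
ee_rot: [0.006, -0.001, 1.0, 0.0]
contact_force: [0.6, -0.3, 0.5]
width: 0.0851
pos [0.6248 0.0096 0.133 ] jaw yaw 0.002 tilt [ 0.011  0.    -1.   ] w 0.0851 F [ 0.6 -0.3  0.5] t 25.7
row [8.35 7.49 0.01] spin 0.02
```

View pics/wrist12.png

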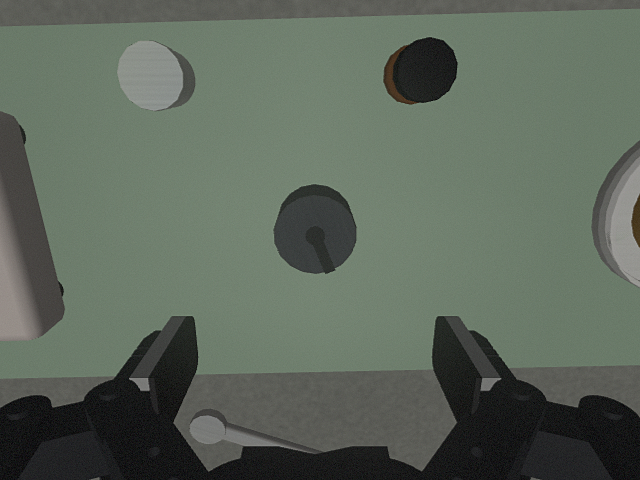

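The big weight stands upright, its top at (315,233), with the tin (152,75) and the jar (425,70) upright. Now the small weight.

```bash
python3 -m handwheel '[[[8.35,7.5,0,0],[8.35,7.5,0,0],[8.35,7.5,0,0],[8.35,7.5,0,0],[8.35,7.5,0,0]]]' 0;python3 -m handwheel '[[[3,2.7,0,0],[3,2.7,0,0],[3,2.7,0,0],[3,2.7,0,0],[3,2.7,0,0]]]' 0;python3 - <<'E'
from h import *
go(.374,.234,.12,0)
c=cam("wrist")
np.save("pics/c13.npy",np.hstack([c[0],c[1],c[2][:,None]]))
p,_=arm.get_image("wrist"); cv2.imwrite("pics/wrist13.png",p[:,:,::-1])
E
```

```text
clock: 26.25
ee_pos: [0.4349, 0.1784, 0.1292]
ee_rot: [0.006, -0.001, 1.0, 0.0]
contact_force: [0.8, 1.3, 0.3]
width: 0.0856
clock: 26.75
ee_pos: [0.3446, 0.2595, 0.1283]
ee_rot: [0.006, -0.001, 1.0, 0.0]
contact_force: [0.3, 0.2, -1.0]
width: 0.0853
pos [0.3446 0.2595 0.1283] jaw yaw 0.003 tilt [ 0.011  0.001 -1.   ] w 0.0853 F [ 0.3  0.2 -1. ] t 26.75
row [-0.98 -0.85  0.29] spin 0.03
```

View pics/wrist13.png

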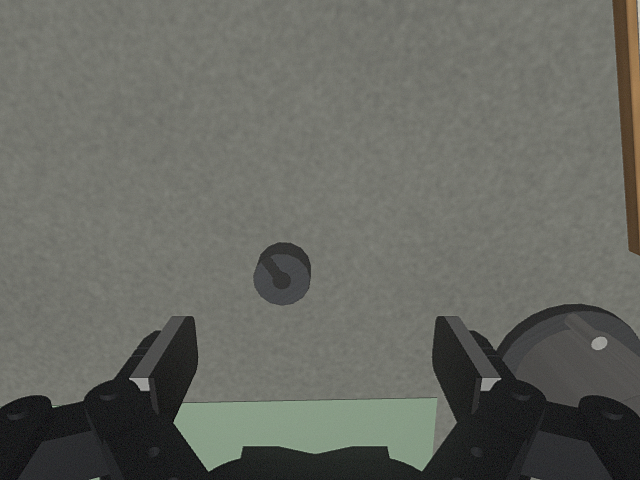

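```bash
python3 - <<'E'
from h import *
a=np.load("pics/c13.npy"); c=(a[:,:3],a[:,3:6],a[:,6])
P=plane(c,(283,279),.024); print(P); go((P[0]+.373)/2,(P[1]+.2325)/2,.009,0)
E
```

```text
[0.37451308 0.2377045  0.024     ]
pos [0.345  0.2591 0.1282] jaw yaw 0.001 tilt [ 0.011  0.001 -1.   ] w 0.0858 F [-0.  -0.5  0.2] t 26.8
row [-0.91 -0.8   3.98] spin 0.02
```

```bash
python3 -m handwheel '[[[-0.95,-0.78,0.8,0],[-0.95,-0.78,2.2,0],[-0.95,-0.78,3.3,0],[-0.95,-0.78,3.85,0],[-0.95,-0.78,3.85,0]]]' 0;python3 -m handwheel '[[[0,0,0,0],[0,0,0,0]]]' 0;python3 -c "
from h import *
go(.374,.235,.008,0)"
```

```text
clock: 27.3
ee_pos: [0.3741, 0.2332, 0.0107]
ee_rot: [0.004, 0.001, 1.0, -0.002]
contact_force: [0.4, -0.4, 0.2]
width: 0.0855
clock: 27.5
ee_pos: [0.3749, 0.2334, 0.0116]
ee_rot: [0.004, 0.001, 1.0, -0.001]
contact_force: [0.1, 1.0, 0.3]
width: 0.0856
pos [0.3749 0.2334 0.0116] jaw yaw -0.002 tilt [ 0.008 -0.003 -1.   ] w 0.0856 F [0.1 1.  0.3] t 27.5
row [0.03 0.05 0.12] spin -0.02
```

```bash
python3 -m handwheel '[[[0.03,0.05,0.08,0],[0.03,0.05,0.08,0],[0.03,0.05,0.08,0],[0.03,0.05,0.08,0],[0.03,0.05,0.08,0]]]' 255;python3 -m handwheel '[[[0,0,0,0],[0,0,0,0],[0,0,0,0]]]' 255;python3 -m handwheel '[[[0,0,-1,0],[0,0,-2.5,0],[0,0,-3.9,0],[-1,-0.6,-3.9,0],[-2.5,-1.7,-3.9,0]]]' 255;python3 -c "
from h import *
go(.6935,.0105,.12,0)"
```

```text
clock: 28.0
ee_pos: [0.3746, 0.2358, 0.0102]
ee_rot: [0.005, 0.001, 1.0, -0.001]
contact_force: [-2.2, 1.1, 6.6]
width: 0.0356
clock: 28.3
ee_pos: [0.3745, 0.2359, 0.0102]
ee_rot: [0.005, 0.001, 1.0, -0.0]
contact_force: [-2.3, 0.2, 1.3]
width: 0.0356
clock: 28.8
ee_pos: [0.4441, 0.1895, 0.1295]
ee_rot: [0.006, -0.001, 1.0, 0.001]
contact_force: [1.2, 2.0, -1.8]
width: 0.0355
pos [0.4441 0.1895 0.1295] jaw yaw 0.003 tilt [ 0.012  0.002 -1.   ] w 0.0355 F [ 1.2  2.  -1.8] t 28.8
row [-8.29 -5.99  0.4 ] spin 0.03
```

```bash
python3 -m handwheel '[[[-8.24,-6,0.4,0],[-8.24,-6,0.4,0],[-8.24,-6,0.4,0],[-8.24,-6,0.4,0],[-8.24,-6,0.4,0]]]' 255;python3 -m handwheel '[[[-1.7,-1.2,0,0],[-1.7,-1.2,0,0],[-1.7,-1.2,0,0],[-1.7,-1.2,0,0],[-1.7,-1.2,0,0]]]' 255;python3 -c "
from h import *
go(.6925,.0098,.06,0)"
```

```text
clock: 29.3
ee_pos: [0.6475, 0.041, 0.1203]
ee_rot: [0.005, -0.001, 1.0, 0.001]
contact_force: [1.0, 0.9, -0.7]
width: 0.0352
clock: 29.8
ee_pos: [0.6978, 0.0058, 0.1206]
ee_rot: [0.005, -0.002, 1.0, 0.001]
contact_force: [0.5, 0.5, -1.7]
width: 0.0356
pos [0.6978 0.0058 0.1206] jaw yaw 0.003 tilt [ 0.009  0.002 -1.   ] w 0.0356 F [ 0.5  0.5 -1.7] t 29.8
row [0.2  0.13 2.02] spin 0.04
```

```bash
python3 -m handwheel '[[[0.2,0.13,0.5,0],[0.2,0.13,1.3,0],[0.2,0.13,2,0],[0.2,0.13,2,0],[0.2,0.13,2,0]]]' 255;python3 - <<'E'
from h import *
go(.6925,.0098,.0102,0)
c=cam("wrist")
p,_=arm.get_image("wrist"); cv2.imwrite("pics/wrist14.png",p[:,:,::-1])
E
```

```text
clock: 30.3
ee_pos: [0.6922, 0.0103, 0.0615]
ee_rot: [0.005, -0.002, 1.0, 0.001]
contact_force: [-0.1, 0.8, -1.5]
width: 0.0352
pos [0.6922 0.0103 0.0615] jaw yaw 0.004 tilt [ 0.01   0.001 -1.   ] w 0.0352 F [-0.1  0.8 -1.5] t 30.3
row [ 0.01 -0.02  1.71] spin 0.05
```

View pics/wrist14.png

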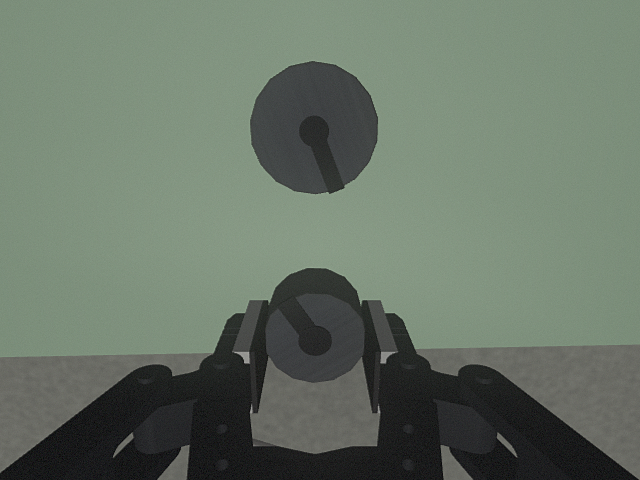

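The small weight at (316,338) is held straight behind the big one at (314,128). I lower it.

```bash
python3 -m handwheel '[[[0.01,0,0.6,0],[0.01,0,1.2,0],[0.01,0,1.5,0],[0.01,0,1.6,0],[0.01,0,1.6,0]]]' 255;python3 -m handwheel '[[[0,0,0.05,0],[0,0,0.09,0],[0,0,0.12,0]]]' 255;python3 -c "
from h import *
go(.6925,.0098,.0102,0)"
```

```text
clock: 30.85
ee_pos: [0.6937, 0.0104, 0.0151]
ee_rot: [0.006, -0.002, 1.0, 0.001]
contact_force: [1.0, -0.4, -2.2]
width: 0.0357
clock: 31.15
ee_pos: [0.694, 0.0104, 0.012]
ee_rot: [0.007, -0.002, 1.0, 0.001]
contact_force: [0.4, -0.4, -2.3]
width: 0.0354
pos [0.694  0.0104 0.012 ] jaw yaw 0.005 tilt [ 0.013  0.002 -1.   ] w 0.0354 F [ 0.4 -0.4 -2.3] t 31.15
row [ 0.05 -0.02  0.06] spin 0.05
```

```bash
python3 -m handwheel '[[[0.03,0,0.05,0],[0.03,0,0.08,0],[0.03,0,0.1,0]]]' 255
```

```text
clock: 31.45
ee_pos: [0.6933, 0.0104, 0.0103]
ee_rot: [0.007, -0.002, 1.0, 0.001]
contact_force: [-3.5, 1.1, 7.0]
width: 0.0356
```

```bash
python3 -m handwheel '[[[0,0,0,0],[0,0,0,0],[0,0,0,0],[0,0,0,0],[0,0,0,0]]]' 90;python3 -m handwheel '[[[0,0,-0.2,0],[0,0,-0.8,0],[0,0,-2,0],[0,0,-3.5,0],[0,0,-4.3,0]]]' 0
```

```text
clock: 31.95
ee_pos: [0.6933, 0.0104, 0.0102]
ee_rot: [0.007, -0.002, 1.0, 0.001]
contact_force: [-1.1, -0.7, -0.0]
width: 0.055
clock: 32.45
ee_pos: [0.6931, 0.01, 0.1444]
ee_rot: [0.01, -0.003, 1.0, 0.001]
contact_force: [0.3, -0.3, 0.1]
width: 0.0854
```

Now I retract towards the robot and check with the top and side cameras.

```bash
python3 -m handwheel '[[[9,0,-2,0],[9,0,-2,0],[9,0,-2,0],[9,0,-2,0],[9,0,-2,0]]]' 0;python3 -m handwheel '[[[4,0,0,0],[4,0,0,0],[4,0,0,0],[4,0,0,0],[4,0,0,0]]]' 0; python3 - <<'E'
from h import *
for n in("top","side"):
    p,_=arm.get_image(n); cv2.imwrite(f"pics/{n}9.png",p[:,:,::-1])
p=cv2.imread("pics/top9.png"); cv2.imwrite("pics/top9c.png",cv2.resize(p[80:250,90:500],(800,332)))
E
```

```text
clock: 32.95
ee_pos: [0.4456, 0.0083, 0.1939]
ee_rot: [0.011, -0.003, 1.0, 0.001]
contact_force: [0.7, 1.2, 1.5]
width: 0.0855
clock: 33.45
ee_pos: [0.3258, 0.0079, 0.1922]
ee_rot: [0.012, -0.003, 1.0, 0.001]
contact_force: [0.2, 0.1, -0.3]
width: 0.0854
```

View pics/top9.png

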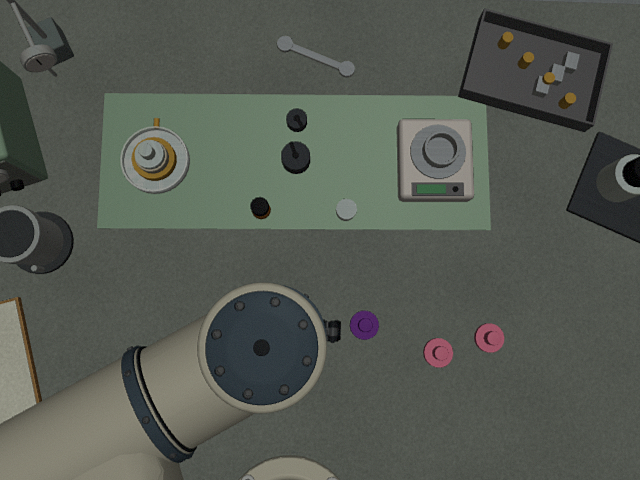

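View pics/side9.png

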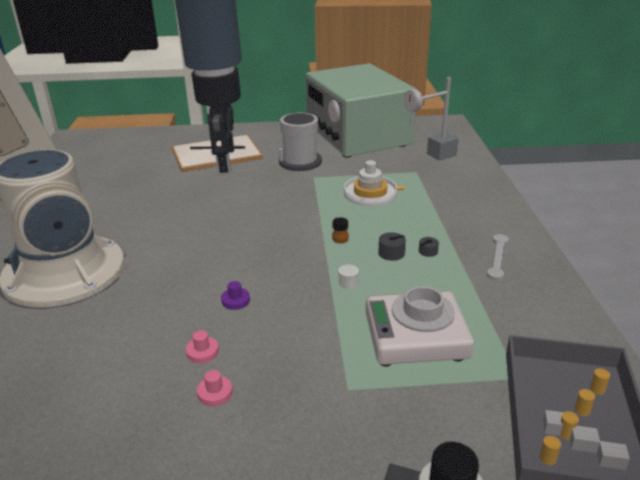

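All five parts stand as wanted: cell stack (153,155), big weight (296,157), small weight (297,120), ring (439,150). The tin (346,209) and jar (260,208) are at their starting pixels. Last numeric check:

```bash
python3 - <<'E'
from h import *
c=cam("top"); p=cv2.imread("pics/top9.png"); V=cv2.cvtColor(p,cv2.COLOR_BGR2HSV)[:,:,2]
def cc(u,r,m,z):
    R=np.zeros_like(V); cv2.circle(R,u,r,1,-1); return np.round(contour_circle(m&(R>0),c,z)[1],4)
print("big",cc((296,157),22,V<75,.034)); print("small",cc((297,120),17,V<75,.024))
print("jar",cc((260,208),17,V<60,.045)); 
hsv=cv2.cvtColor(p,cv2.COLOR_BGR2HSV);print("tin",cc((346,209),18,(hsv[:,:,1]<25)&(V>100),.03))
x0,y0=408,120; g=cv2.cvtColor(p,cv2.COLOR_BGR2GRAY); G=cv2.resize(g[y0:y0+62,x0:x0+62],None,fx=8,fy=8,interpolation=cv2.INTER_CUBIC)
h=cv2.HoughCircles(G,cv2.HOUGH_GRADIENT,2,40,param1=80,param2=30,minRadius=110,maxRadius=170)
for X,Y,r in ([] if h is None else h[0][:3]): print("ring",plane(c,((X+.5)/8-.5+x0,(Y+.5)/8-.5+y0),.082),r/8)
s=arm.get_state(); print(s['joint_velocities'].round(3),s['clock'])
E
```

```text
big [0.6179 0.0068 0.0501 0.0576]
small [0.6896 0.0075 0.036  0.0424]
jar [0.524  0.064  0.0298 0.0378]
tin [ 0.5302 -0.0845  0.0343  0.0349]
ring [ 0.62496504 -0.23692756  0.082     ] 17.6
ring [ 0.6143119  -0.22850726  0.082     ] 20.55
ring [ 0.61154161 -0.23649646  0.082     ] 21.1
[-0.007  0.017 -0.    -0.002 -0.001 -0.002] 33.55
```

```bash
python3 -m handwheel '[[[0,0,0,0],[0,0,0,0],[0,0,0,0]]]' 0; python3 -c "
from plant import arm
print(arm.hand_in())"
```

```text
clock: 33.85
ee_pos: [0.3266, 0.0078, 0.1915]
ee_rot: [0.011, -0.002, 1.0, 0.0]
contact_force: [-0.1, -0.3, -0.6]
width: 0.0855
the job is handed in; nothing more can be done
None
```

The station is set out and handed in at about 34 s of the 128 s allowed. Everything stood upright and the gripper was clear in the last top and side pictures.

| Item | Last measured position | Tolerance |
|---|---|---|
| Stone on seat | within about 1 mm of centre (wrist view) | 10 mm |
| Cap on stone | within about 1 mm of centre (wrist view) | 10 mm |
| Ring on pan | about 3 mm off centre (wrist view) | 15 mm |
| Large weight from mid-point | about 4 mm | 25 mm |
| Small weight behind large | about 72 mm between centres (gap about 27 mm), sideways offset about 1 mm | 50 to 95 mm between centres; 35 mm sideways |

Three checks did not fully agree or failed:
- **Cameras:** the wrist and top cameras differed by 2–5 mm on the same object. I worked mostly from averages of the two, and the offset is well inside the tolerances.
- **Ring:** the last top-view circle fit on it gave scattered centres, 4 to 16 mm from the top-view pan centre, so I set it aside. I relied on the wrist view and the look of the final pictures instead.
- **Tin and jar:** both read about 2 mm away from their starting positions, by the same amount and in the same direction. They sit at unchanged pixels, so I put this down to measurement scatter; the arm never came near either.

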